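# Move the milling tool holders on one station

## Robot

A 7-joint arm with a two-finger parallel gripper is mounted at the origin on the work surface. World frame = base frame: x ahead of the robot, y to its left, z up, the work surface at z = 0. Lengths are in m, angles in rad, forces in N, time in s.
With the tool pointing down it reaches from about 0.425 to 0.925 m from the base axis. Payload 6.8 kg.
Tool frame: the origin (TCP) lies at the very end of the fingers, on their centre line; the grasp point (between the pads) lies 19 mm behind it; z points along the fingers, y is the direction in which the jaws open and shut (so a half turn about z gives the same grasp; the last joint's range is limited). The gripper opens to 85 mm and grips with 20 to 120 N. Pads are 22 mm wide; open, the fingers measure 114 mm over their backs; the gripper's body (76 mm by 85 mm) begins 54 mm behind the grasp point. The pads swing forward as they close: fully open they stand 13 mm farther back than shut.
Start: joints at [1.071, 0.477, 0.022, 1.555, -0.011, 1.109, -0.083], TCP at [0.258, -0.624, 0.231] pointing down, gripper open.
Joint ranges: [-2.96, 2.96], [-0.34, 2.1], [-1.41, 1.46], [0.24, 2.44], [-1.37, 4.51], [0.17, 1.92], [-2.96, 2.96]. Speed limits (rad/s): [2.39, 2.39, 3.14, 3.14, 3.14, 3.14, 3.14].

## Interface

Orientations are given as a rotation vector (axis times angle).
In Python, from bench import monitor, viewer, job gives the robot as it stands. The module is installed in compiled form; this text tells all that it offers.
- The arm moves only by the tool drive_tool, never from a script. Its argument "commands" is a list of rows, each an object with "linear": the shift along the tool's x, y, z in m, a list of three; "dr": the turn, a rotation vector about the tool's x, y, z in degrees, a list of three; "jaw": the closure, from 0 (fully open) to 1 (shut). A call has 1 to 8 rows; each row shifts and turns the pose as measured when the row begins, along the tool's axes as they then stand; what a row does not reach is not made up. A row lasts 1/8 s, in which the tool goes at most 62.5 mm and 10.7 degrees, less where a joint would pass 70% of its speed; a pose out of reach is approached as far as the arm can. A call is refused whole if a number of a shift passes 0.0625 or a number of a turn 10.7, either way. A call with a gripper value outside its range is refused whole. The fingers move at their own pace and stop on an object; "force" is the grip in N (left out, the last holds). Time passes only in rows, so rows that do not move let the fingers close. It gives the time, the measured TCP pose, the force and the opening at its end, in the units of the state.
- monitor.get_obs(): the state, without advancing time (a new reading comes with each control period).
- viewer.grab_frame(name): name is "scene" or "side" or "wrist"; returns the picture (400x640x3 uint8, red, green, blue); there is no depth.
- viewer.calibration(name): a dict with "K" (3x3 intrinsics, pixels), "k1" (the pictures are not rectified: a ray, as slopes to the right and down, at radius r is drawn at 1 + k1 r^2 times it, then the intrinsics apply), "R" (3x3) and "t" (3): a world point X has camera coordinates R X + t. Camera axes: x right, y down, z forward; pixel columns grow to the right and rows downward; lengths in m; the calibration is good to about 2 mm. A picture is of the moment at which its call begins: read the wrist's pose just before it. calibration takes no time and is no camera call; for the wrist camera it gives the pose at the moment of the call.
- job.hand_in(): hands the job in, once; it reports no verdict.
The state is a dict: "clock": time; "joints": joint angles; "qvel": joint speeds; "tau": joint torques, N m; "tcp_pos": TCP position; "orientation": TCP orientation; "contact_force": force on the tool from outside, world axes, zero at the start; "moment": the same for the moment, N m; "grip_width": finger opening in m.
Only numpy, scipy, OpenCV 4.12 (cv2) and the standard library are available. Lean on these libraries where they do the work, as an engineer would, in place of code of your own. Each camera call takes 0.05 s, during which the arm holds its last target.

## Task

Move the three milling tool holders on to their next stations: the collet chuck from the tightening fixture to the measuring stand, the drill chuck from the measuring stand to the wooden storage block, and the face mill from the wooden block to the tightening fixture, each upright and lowered right down until its flange rests on the socket's rim. The empty black plastic pot is there to park one of them on the way and ends empty again; do not drop a holder or lay it on the bench, and leave the hook spanner, the brush and the oil bottle where they are.

Things in the scene. Friction and masses are not known exactly. Their poses are not given: they have to be found in the camera images.
- collet_chuck: Collet chuck, steel, 0.55 kg, upright. Shank (same on all three): cone, 32 mm diameter under the flange to 17 mm at its foot, 48 mm below. Flange 46 mm diameter, 18 mm high. Origin on the axis at the flange's underside (rests on the rim); z up. Above origin: 35 mm neck, dark slotted nut 42 mm in diameter at 36 to 57 mm (grip here), 11 mm end mill up to 89 mm. Starts in the tightening fixture.
- drill_chuck: Drill chuck, steel, 0.55 kg, upright. Shank (same on all three): cone, 32 mm diameter under the flange to 17 mm at its foot, 48 mm below. Flange 46 mm diameter, 18 mm high. Origin on the axis at the flange's underside (rests on the rim); z up. Above origin: dark knurled body 40 mm in diameter at 26 to 66 mm (grip here), cone to 80 mm, 6 mm drill up to 100 mm. Starts on the measuring stand.
- face_mill: Face mill, steel, 0.65 kg, upright. Shank (same on all three): cone, 32 mm diameter under the flange to 17 mm at its foot, 48 mm below. Flange 46 mm diameter, 18 mm high. Origin on the axis at the flange's underside (rests on the rim); z up. Above origin: 38 mm neck, cutter body 50 mm in diameter at 36 to 70 mm (grip here), flat top at 73 mm with five inserts. Starts in the wooden block.
- fixture: Tightening fixture: grey cast-iron block 90 mm square on a 124 mm square foot with four screws, a steel ring 72 mm in diameter on top; a short ball lever points to its -x, 107 mm from the axis, 62 mm high at most. Socket: upright bore, 38 mm diameter, 60 mm deep, rim (top of the ring) 72 mm above the bench. Origin: on the socket axis at bench level. Fixed.
- stand: Measuring stand: dark granite slab 310 x 120 x 40 mm; round steel socket housing 66 mm in diameter near its -x end; in its +x, -y corner, 175 mm in x from the socket axis, a grey column with readout, 295 mm high; its head and arm end 118 mm from the axis, 164 to 216 mm high. Socket: upright bore, 38 mm diameter, 51 mm deep, rim 95 mm above the bench. Origin: on the socket axis at bench level. Fixed.
- block: Wooden storage block, 150 (its x) x 95 x 70 mm, from 40 mm on the -x side of the socket axis to 110 mm on the +x side; two short bolts stand in it 85 mm from the axis, up to 94 mm high. Socket: upright bore, 38 mm diameter, 58 mm deep, rim (top of the block) 70 mm above the bench. Origin: on the socket axis at bench level. Fixed.
- pot: Spare pot: plain black plastic cup, 55 mm outer diameter, on a round foot 86 mm in diameter with three screws; empty at the start. Socket 40 mm wide at the mouth, 34 mm at the bottom, 54 mm deep, rim 62 mm above the bench. Origin: on the socket axis at bench level. Fixed.
- spanner: Bystander: flat dark steel hook spanner, about 175 x 50 x 6 mm, lying on the bench at the robot's left. Origin at bench level near its middle.
- brush: Bystander: small brush lying on the bench at the robot's right. Origin at bench level at its middle.
- oil_bottle: Bystander: white plastic oil bottle with a black cap, 54 mm in diameter, 140 mm high, standing at the robot's left. Origin at the centre of its underside.
Mind the look-alikes: they are no part of the job. Leave any yellow look-alike of the face_mill alone.

How it is judged:
At the end, for the whole second after the job is handed in: The collet chuck stands in the measuring stand, the drill chuck in the wooden block and the face mill in the tightening fixture: each axis within 8 mm of its socket's axis, the flange resting on the rim (height within 5 mm), tilted less than 0.1 rad, released and at rest; so the pot is empty (horizontal distance between collet_chuck and stand below 0.008 m and z of collet_chuck in the frame of stand between 0.09 and 0.1 m and angle between each of collet_chuck, drill_chuck, face_mill's own z axis and vertical below 0.1 rad and linear speed of each of collet_chuck, drill_chuck, face_mill below 0.02 m/s and angular speed of each of collet_chuck, drill_chuck, face_mill below 0.2 rad/s and contact force between the fingers and collet_chuck below 0.05 N and horizontal distance between drill_chuck and block below 0.008 m and z of drill_chuck in the frame of block between 0.065 and 0.075 m and contact force between the fingers and drill_chuck below 0.05 N and horizontal distance between face_mill and fixture below 0.008 m and z of face_mill in the frame of fixture between 0.067 and 0.077 m and contact force between the fingers and face_mill below 0.05 N); the robot touches nothing.
It fails at once if a holder is dropped (it moves faster than 0.5 m/s while no finger touches it) ((contact force between the fingers and collet_chuck below 0.05 N and linear speed of collet_chuck above 0.5 m/s) or (contact force between the fingers and drill_chuck below 0.05 N and linear speed of drill_chuck above 0.5 m/s) or (contact force between the fingers and face_mill below 0.05 N and linear speed of face_mill above 0.5 m/s)).
It fails at once if a holder is tipped by more than 35 degrees or laid down (angle between any of collet_chuck, drill_chuck, face_mill's own z axis and vertical above 0.61 rad).
It fails at once if the hook spanner, the brush or the oil bottle is shifted by more than 30 mm, or the bottle knocked over (distance of any of spanner, brush, oil_bottle from where it was at the start of the episode above 0.03 m or angle between oil_bottle's own z axis and vertical above 0.5 rad).
It also fails if it takes over 122 s, if anything falls off the work surface, if the arm or the gripper's body presses on something with over 40 N, if the wrist force passes 120 N, or if a joint passes its speed limit or range.

## Working session

There is one attempt and no reset: what is moved stays moved. The work goes in short steps, Python scripts to look and compute and a tool call to move; the robot and the scene stay as the last step left them, time stands still between calls to the robot, and variables do not carry over. Pictures are saved under pics/ and viewed, and the job is handed in when it is done.

Besides the shell and the picture viewer there is one more tool, called in YAML: its name, and indented under it one key for each argument. drive_tool: Moves the arm, as the interface text tells. Its arguments: {"type":"object","properties":{"commands":{"type":"array"},"force":{"type":"number"}},"required":["commands"]}

```bash
mkdir -p pics; ls; python3 - <<'E'
from bench import monitor, viewer, job
import cv2,numpy as np
o=monitor.get_obs(); print({k:np.round(v,4).tolist() for k,v in o.items()})
for n in ["scene","side","wrist"]:
    c=viewer.calibration(n); print(n,{k:np.round(v,4).tolist() for k,v in c.items()})
    f=viewer.grab_frame(n); cv2.imwrite(f"pics/{n}0.png",f[:,:,::-1])
E
```

```text
pics
{'clock': 0.0, 'joints': [1.0709, 0.4778, 0.0223, 1.5565, -0.0115, 1.1093, -0.0831], 'qvel': [-0.0002, 0.0002, -0.0003, 0.0006, 0.0014, 0.0006, -0.0007], 'tau': [0.0006, -59.6463, 1.6081, -28.1208, 0.0124, 0.0093, -0.0], 'tcp_pos': [0.2575, -0.6233, 0.2303], 'orientation': [-3.0798, -0.6112, 0.0008], 'contact_force': [0.413, 0.3123, 0.3379], 'moment': [0.0468, -0.0631, -0.0094], 'grip_width': 0.0856}
scene {'K': [[502.4024, 0.0, 322.0132], [0.0, 502.4024, 204.2083], [0.0, 0.0, 1.0]], 'k1': -0.1298, 'R': [[0.7819, 0.6232, -0.0153], [0.4497, -0.5808, -0.6786], [-0.4318, 0.5237, -0.7343]], 't': [-0.3687, -0.1401, 1.9674]}
side {'K': [[490.9895, 0.0, 316.9301], [0.0, 490.9895, 195.3348], [0.0, 0.0, 1.0]], 'k1': -0.0829, 'R': [[-0.8517, -0.524, -0.002], [-0.3795, 0.6195, -0.6872], [0.3613, -0.5845, -0.7265]], 't': [0.4008, 0.2543, 1.6449]}
wrist {'K': [[342.2938, 0.0, 317.5582], [0.0, 342.2938, 195.5731], [0.0, 0.0, 1.0]], 'k1': -0.0111, 'R': [[0.3815, -0.9244, -0.0015], [-0.89, -0.3678, 0.2696], [-0.2497, -0.1015, -0.963]], 't': [-0.6739, -0.036, 0.378]}
```

View pics/scene0.png

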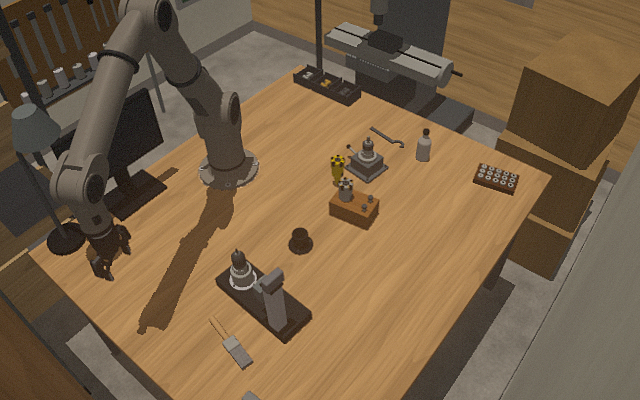

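View pics/side0.png

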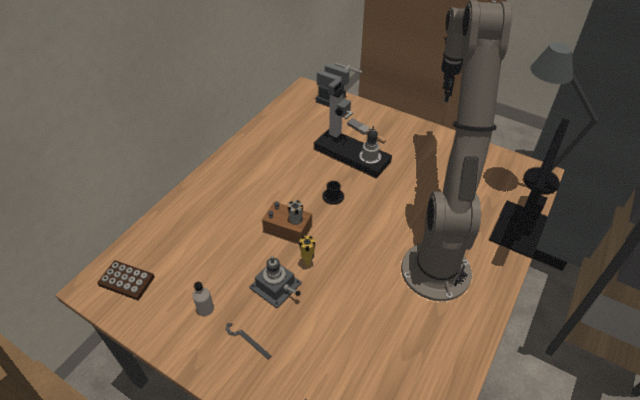

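View pics/wrist0.png

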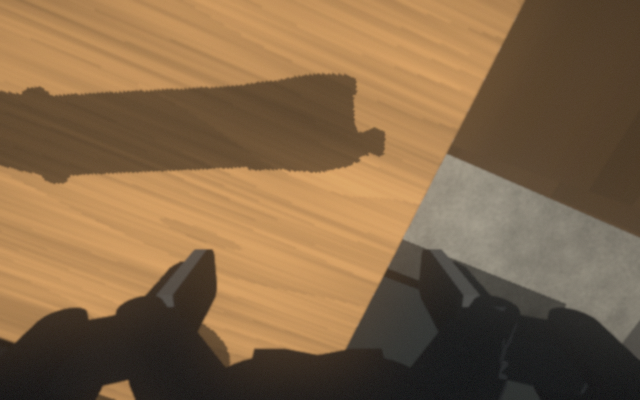

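```bash
cat > h.py <<'E'
import cv2,numpy as np
from scipy.optimize import least_squares
from scipy.spatial.transform import Rotation as Ro
from bench import monitor, viewer
def proj(c,X):
    X=np.atleast_2d(X); p=X@np.array(c["R"]).T+np.array(c["t"]); s=p[:,:2]/p[:,2:]
    s=s*(1+c["k1"]*(s**2).sum(1,keepdims=True)); K=np.array(c["K"])
    return s*[K[0,0],K[1,1]]+[K[0,2],K[1,2]]
def unproj(c,uv,z):
    K=np.array(c["K"]);R=np.array(c["R"]);t=np.array(c["t"])
    d=(np.array(uv,float)-K[:2,2])/[K[0,0],K[1,1]]; s=d.copy()
    for _ in range(30): s=d/(1+c["k1"]*(s@s))
    r=R.T@np.array([s[0],s[1],1]); o=-R.T@t
    return o+r*(z-o[2])/r[2]
def crop(src,dst,x0,y0,x1,y1,k):
    im=cv2.imread(src)[y0:y1,x0:x1]; im=cv2.resize(im,None,fx=k,fy=k,interpolation=cv2.INTER_CUBIC)
    for i in range(0,x1-x0,10): cv2.line(im,(i*k,0),(i*k,6 if i%50 else 14),(0,255,0),1)
    for i in range(0,y1-y0,10): cv2.line(im,(0,i*k),(6 if i%50 else 14,i*k),(0,255,0),1)
    cv2.imwrite(dst,np.clip(im*1.5,0,255).astype(np.uint8))
E
python3 - <<'E'
from h import *
crop("pics/scene0.png","pics/s_a.png",310,120,440,240,6)
crop("pics/scene0.png","pics/s_b.png",205,220,335,350,4)
crop("pics/side0.png","pics/d_a.png",225,180,355,310,4)
crop("pics/side0.png","pics/d_b.png",300,80,400,210,4)
E
```

```text
(no output)
```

View pics/s_a.png

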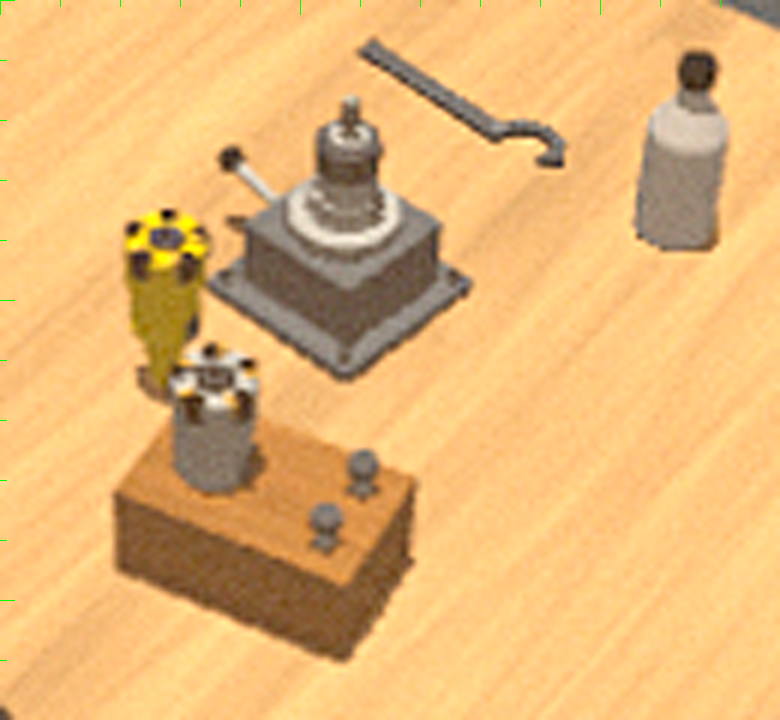

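View pics/s_b.png

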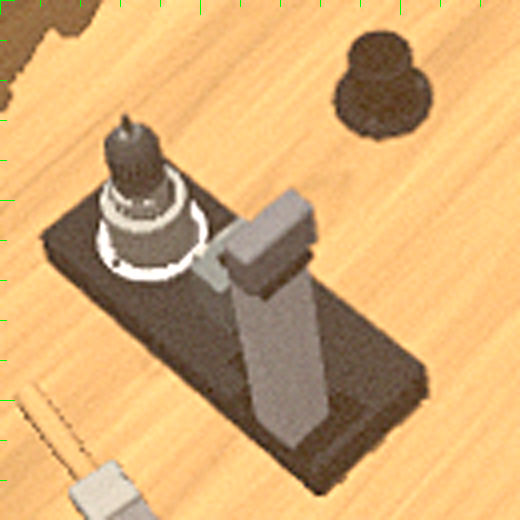

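View pics/d_a.png

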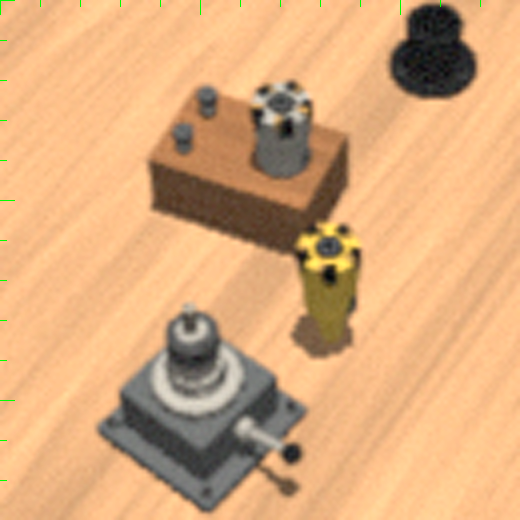

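View pics/d_b.png

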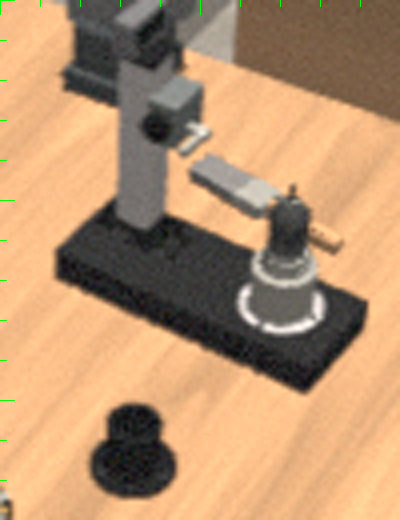

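```bash
python3 - <<'E'
from h import *
S=viewer.calibration("scene");D=viewer.calibration("side")
for n,a,b,z in [("collet tip",(368.5,136.8),(272.5,257),.161),("face top",(345.8,183),(295.5,206.2),.143),("yellow top",(337.7,159.7),(307.2,241.7),.121),("drill tip",(236.5,249.2),(373.2,126.7),.195),("pot",(300,233.2),(333.5,186.2),.062)]:
    t=least_squares(lambda X:np.r_[proj(S,X)[0]-a,proj(D,X)[0]-b],[.6,0,.1])
    f=least_squares(lambda X:np.r_[proj(S,[*X,z])[0]-a,proj(D,[*X,z])[0]-b],[.6,0])
    print(n,unproj(S,a,z)[:2].round(4),unproj(D,b,z)[:2].round(4),"tri",t.x.round(4),t.cost.round(2),"fit",f.x.round(4))
u=lambda x,y:(310+x/6,120+y/6)
for n,p,z in [("ring",u(344,217),.072),("foot1",u(207,285),.012),("foot2",u(345,380),.012),("foot3",u(470,284),.012),("blk1",u(115,493),.07),("blk2",u(346,585),.07),("blk3",u(415,483),.07),("bolt",u(363,463),.094),("bolt",u(326,515),.094),("ball",u(231,158),.06),("oil",u(697,60),.14)]:
    print(n,unproj(S,p,z)[:2].round(4))
u=lambda x,y:(205+x/4,220+y/4)
for n,p,z in [("stand c1",u(42,240),.04),("c2",u(320,495),.04),("c3",u(428,375),.04),("head",u(292,190),.216)]: print(n,unproj(S,p,z)[:2].round(4))
u=lambda x,y:(300+x/4,80+y/4)
for n,p,z in [("D stand c1",u(365,305),.04),("c2",u(305,392),.04),("c3",u(58,250),.04),("head",u(170,95),.19)]: print(n,unproj(D,p,z)[:2].round(4))
print(Ro.from_rotvec(monitor.get_obs()["orientation"]).as_matrix().round(3))
E
```

```text
collet tip [0.4303 0.3293] [0.425  0.3308] tri [0.4273 0.3303 0.1588] 0.25 fit [0.427  0.3305]
face top [0.4974 0.1004] [0.4892 0.107 ] tri [0.4931 0.1039 0.1377] 0.18 fit [0.4931 0.1039]
yellow top [0.3901 0.1962] [0.384  0.1999] tri [0.3865 0.1984 0.1175] 0.16 fit [0.3864 0.1987]
drill tip [ 0.4399 -0.3531] [ 0.4339 -0.3503] tri [ 0.4368 -0.3522  0.1919] 0.2 fit [ 0.4375 -0.3525]
pot [ 0.4708 -0.1142] [ 0.4661 -0.1112] tri [ 0.4684 -0.1129  0.0591] 0.09 fit [ 0.4687 -0.113 ]
ring [0.4343 0.3238]
foot1 [0.3659 0.2727]
foot2 [0.4861 0.2559]
foot3 [0.4996 0.3775]
blk1 [0.4653 0.0494]
blk2 [0.6114 0.0732]
blk3 [0.5979 0.162 ]
bolt [0.5769 0.1371]
bolt [0.5835 0.0912]
ball [0.336  0.3373]
oil [0.5665 0.519 ]
stand c1 [ 0.3716 -0.41  ]
c2 [ 0.6874 -0.4384]
c3 [ 0.6857 -0.3151]
head [ 0.5896 -0.337 ]
D stand c1 [ 0.363  -0.3988]
c2 [ 0.3581 -0.2548]
c3 [ 0.6723 -0.3088]
head [ 0.6091 -0.4228]
[[ 0.924  0.382 -0.001]
 [ 0.382 -0.924  0.001]
 [-0.    -0.001 -1.   ]]
```

Candidates (scene image):
- **Face mill:** grey one at (346,183) in the wooden block. The yellow one at (338,160) is the look-alike to leave.
- **Collet chuck:** (368,140) in the fixture.
- **Drill chuck:** (237,258) on the stand.
- **Pot:** (300,233). It is black and empty.

The crops above confirm these choices. I'll first turn the tool so that its x points along world +y.

drive_tool:
  commands:
    - {"linear": [0,0,-0.02],"dr": [0,0,-9.6],"jaw": 0}
    - {"linear": [0,0,-0.02],"dr": [0,0,-9.6],"jaw": 0}
    - {"linear": [0,0,-0.02],"dr": [0,0,-9.6],"jaw": 0}
    - {"linear": [0,0,0],"dr": [0,0,-9.6],"jaw": 0}
    - {"linear": [0,0,0],"dr": [0,0,-9.6],"jaw": 0}
    - {"linear": [0,0,0],"dr": [0,0,-9.6],"jaw": 0}
    - {"linear": [0,0,0],"dr": [0,0,-9.6],"jaw": 0}
  force: 60

```text
clock: 1.02
tcp_pos: [0.2569, -0.6219, 0.2893]
orientation: [-2.181, -2.251, -0.003]
contact_force: [-0.1, -0.7, 0.2]
grip_width: 0.0853
```

drive_tool:
  commands:
    - {"linear": [0.045,0.03,-0.01],"dr": [0,0,0.6],"jaw": 0}
    - {"linear": [0.045,0.03,0],"dr": [0,0,0.6],"jaw": 0}
    - {"linear": [0.045,0.03,0],"dr": [0,0,0.5],"jaw": 0}
    - {"linear": [0.045,0.03,0],"dr": [0,0,0],"jaw": 0}
    - {"linear": [0.045,0.03,0],"dr": [0,0,0],"jaw": 0}
    - {"linear": [0.03,0.02,0],"dr": [0,0,0],"jaw": 0}
    - {"linear": [0,0,0],"dr": [0,0,0],"jaw": 0}

```text
clock: 1.9
tcp_pos: [0.4268, -0.3568, 0.298]
orientation: [-2.212, -2.216, -0.003]
contact_force: [0.2, -0.2, 0.1]
grip_width: 0.0851
```

```bash
cat >> h.py <<'E'
def go(*T):
    o=monitor.get_obs(); p=o["tcp_pos"]; R=Ro.from_rotvec(o["orientation"])
    Rt=Ro.from_matrix(np.array([[0,1,0],[1,0,0],[0,0,-1.]]))
    print("clock",round(o["clock"],2),"pos",np.round(p,4),"w",round(o["grip_width"],4),"F",np.round(o["contact_force"],1),"q",np.round(o["joints"],2))
    print("turn(deg,tool)",np.degrees((R.inv()*Rt).as_rotvec()).round(2))
    for t in T: print("to",t,"tool shift mm",(1000*R.inv().apply(np.array(t)-p)).round(1))
def snap(n,name):
    c=viewer.calibration(n); f=viewer.grab_frame(n); cv2.imwrite(f"pics/{name}.png",f[:,:,::-1]); return c
E
python3 - <<'E'
from h import *
import pickle
go((.4375,-.3525,.30))
c=snap("wrist","w1"); pickle.dump(c,open("w1.pkl","wb"))
for X in [(.4375,-.3525,.195),(.4375,-.3525,.095)]: print(proj(c,X))
E
```

```text
clock 1.9 pos [ 0.4268 -0.3568  0.298 ] w 0.0851 F [ 0.2 -0.2  0.1] q [ 0.89  0.25 -0.36  1.73  0.09  1.18  0.5 ]
turn(deg,tool) [-0.35 -0.51  0.1 ]
to (0.4375, -0.3525, 0.3) tool shift mm [ 4.3 10.7 -2.1]
[[334.48402363 190.32673989]]
[[330.49688681 166.31814614]]
```

View pics/w1.png

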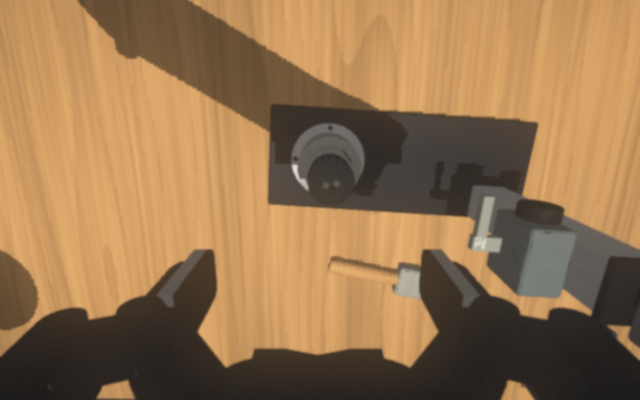

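```bash
python3 - <<'E'
from h import *
crop("pics/w1.png","pics/w1c.png",260,95,400,215,5)
E
```

```text
(no output)
```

View pics/w1c.png

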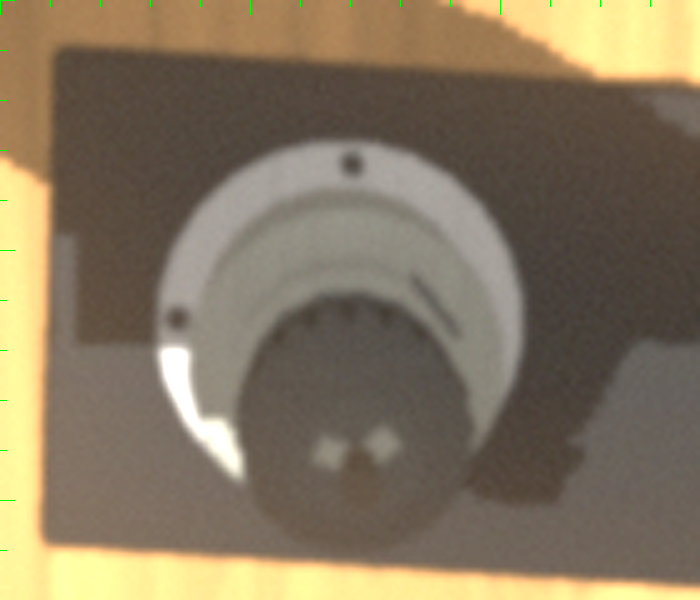

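```bash
cat >> h.py <<'E'
def circ(c,x,y,z,r):
    a=np.linspace(0,2*np.pi,181); return proj(c,np.c_[x+r*np.cos(a),y+r*np.sin(a),0*a+z])
def draw(name,out,c,circles,box,k):
    im=cv2.imread(f"pics/{name}.png"); x0,y0,x1,y1=box
    im=cv2.resize(im[y0:y1,x0:x1],None,fx=k,fy=k,interpolation=cv2.INTER_CUBIC); im=np.clip(im*1.5,0,255).astype(np.uint8)
    for i,q in enumerate(circles):
        p=((circ(c,*q)-[x0,y0]+.5)*k).round().astype(np.int32); cv2.polylines(im,[p],True,[(0,255,0),(0,0,255),(255,255,0),(255,0,255)][i%4],1)
    cv2.imwrite(f"pics/{out}.png",im)
E
python3 - <<'E'
from h import *
import pickle
c=pickle.load(open("w1.pkl","rb"))
def f(X):
    t=circ(c,*X,.161,.02); b=circ(c,*X,.121,.02)
    return [t[:,1].max()-204.6, b[:,1].min()-153, (t[:,0].max()+t[:,0].min())/2-330.7]
s=least_squares(f,[.4375,-.3525]); print(s.x,s.fun)
x,y=s.x
draw("w1","w1d",c,[(x,y,.161,.02),(x,y,.121,.02),(x,y,.113,.023),(x,y,.095,.033)],(260,95,400,215),5)
E
```

```text
[ 0.43573072 -0.35439343] [ 8.13800396e-01 -8.56628304e-01 -7.73596443e-04]
```

View pics/w1d.png

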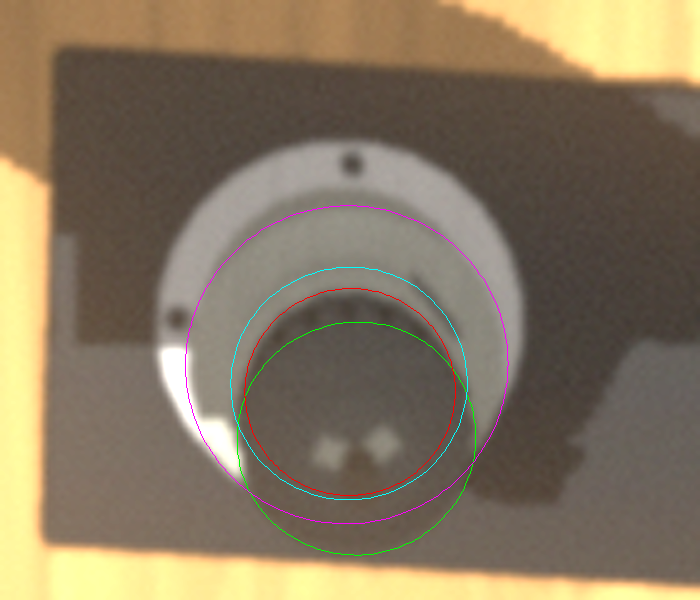

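drive_tool:
  commands:
    - {"linear": [0.003,0.0095,0.0],"dr": [-0.3,-0.5,0],"jaw": 0}
    - {"linear": [0,0,0.03],"dr": [0,0,0],"jaw": 0}
    - {"linear": [0,0,0.04],"dr": [0,0,0],"jaw": 0}
    - {"linear": [0,0,0.04],"dr": [0,0,0],"jaw": 0}
    - {"linear": [0,0,0.02],"dr": [0,0,0],"jaw": 0}
    - {"linear": [0,0,0],"dr": [0,0,0],"jaw": 0}

```text
clock: 2.7
tcp_pos: [0.4334, -0.3635, 0.164]
orientation: [2.234, 2.203, -0.006]
contact_force: [0.0, 1.5, -0.3]
grip_width: 0.0856
```

```bash
python3 - <<'E'
from h import *
go((.4355,-.354,.132))
E
```

```text
clock 2.7 pos [ 0.4334 -0.3635  0.164 ] w 0.0856 F [ 0.   1.5 -0.3] q [ 0.86  0.39 -0.34  1.87  0.17  0.9   0.42]
turn(deg,tool) [ 0.    0.29 -0.79]
to (0.4355, -0.354, 0.132) tool shift mm [ 9.6  2.  31.9]
```

drive_tool:
  commands:
    - {"linear": [0.0095,0.002,0.0],"dr": [0,0.3,-0.8],"jaw": 0}
    - {"linear": [0,0,0],"dr": [0,0,0],"jaw": 0}

```text
clock: 2.95
tcp_pos: [0.4364, -0.3546, 0.1655]
orientation: [2.22, 2.219, 0.001]
contact_force: [-1.1, 0.0, -0.2]
grip_width: 0.0855
```

```bash
python3 - <<'E'
from h import *
go((.4355,-.354,.132))
E
```

```text
clock 2.95 pos [ 0.4364 -0.3546  0.1655] w 0.0855 F [-1.1  0.  -0.2] q [ 0.85  0.39 -0.35  1.88  0.17  0.9   0.42]
turn(deg,tool) [ 0.12  0.06 -0.02]
to (0.4355, -0.354, 0.132) tool shift mm [ 0.6 -1.  33.5]
```

drive_tool:
  commands:
    - {"linear": [0.001,-0.001,0.018],"dr": [0,0,0],"jaw": 0}
    - {"linear": [0.001,0,0.014],"dr": [0,0,0],"jaw": 0}
    - {"linear": [0,0,0],"dr": [0,0,0],"jaw": 0}

```text
clock: 3.32
tcp_pos: [0.4358, -0.3529, 0.1324]
orientation: [2.219, 2.218, 0.001]
contact_force: [0.1, 1.0, 0.1]
grip_width: 0.0852
```

```bash
python3 - <<'E'
from h import *
go((.4355,-.354,.132))
snap("wrist","w2")
E
```

```text
clock 3.33 pos [ 0.4358 -0.3529  0.1324] w 0.0852 F [0.1 1.  0.1] q [ 0.84  0.43 -0.34  1.91  0.19  0.83  0.4 ]
turn(deg,tool) [ 0.21  0.15 -0.03]
to (0.4355, -0.354, 0.132) tool shift mm [-1.1 -0.3  0.4]
```

View pics/w2.png

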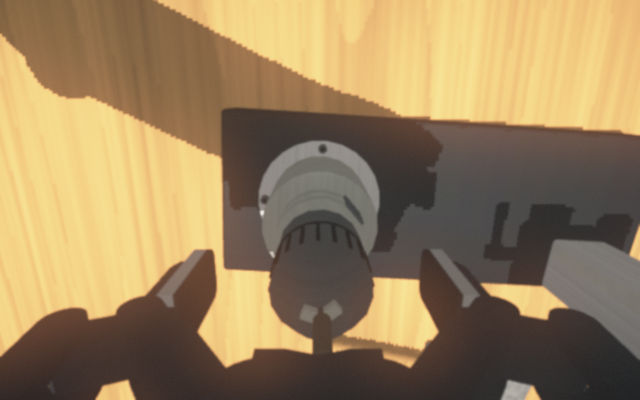

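The chuck body sits midway between the jaws: it spans columns 270–372 and the jaws are at 215 and 422. I'll close the jaws.

drive_tool:
  commands:
    - {"linear": [-0.001,0,0],"dr": [0,0,0],"jaw": 1}
    - {"linear": [0,0,0],"dr": [0,0,0],"jaw": 1}
    - {"linear": [0,0,0],"dr": [0,0,0],"jaw": 1}
    - {"linear": [0,0,0],"dr": [0,0,0],"jaw": 1}
    - {"linear": [0,0,0],"dr": [0,0,0],"jaw": 1}
    - {"linear": [0,0,0],"dr": [0,0,0],"jaw": 1}
  force: 60

```text
clock: 4.12
tcp_pos: [0.4369, -0.3547, 0.134]
orientation: [2.217, 2.216, 0.002]
contact_force: [0.6, -0.8, -0.4]
grip_width: 0.0382
```

drive_tool:
  commands:
    - {"linear": [0,0,-0.01],"dr": [0,0,0],"jaw": 1}
    - {"linear": [0,0,-0.015],"dr": [0,0,0],"jaw": 1}
    - {"linear": [0,0,-0.02],"dr": [0,0,0],"jaw": 1}
    - {"linear": [0,0,-0.025],"dr": [0,0,0],"jaw": 1}
    - {"linear": [0,0,-0.02],"dr": [0,0,0],"jaw": 1}
    - {"linear": [0,0,0],"dr": [0,0,0],"jaw": 1}

```text
clock: 4.88
tcp_pos: [0.4346, -0.3534, 0.2287]
orientation: [2.22, 2.218, 0.001]
contact_force: [0.6, 0.6, -4.6]
grip_width: 0.0384
```

```bash
python3 - <<'E'
from h import *
import pickle
go((.4687,-.113,.19))
c=snap("wrist","w3"); pickle.dump(c,open("w3.pkl","wb"))
snap("scene","s3")
E
```

```text
clock 4.88 pos [ 0.4346 -0.3534  0.2287] w 0.0384 F [ 0.6  0.6 -4.6] q [ 0.87  0.31 -0.36  1.82  0.13  1.03  0.45]
turn(deg,tool) [ 0.17  0.13 -0.04]
to (0.4687, -0.113, 0.19) tool shift mm [240.5  33.9  38.3]
```

View pics/w3.png

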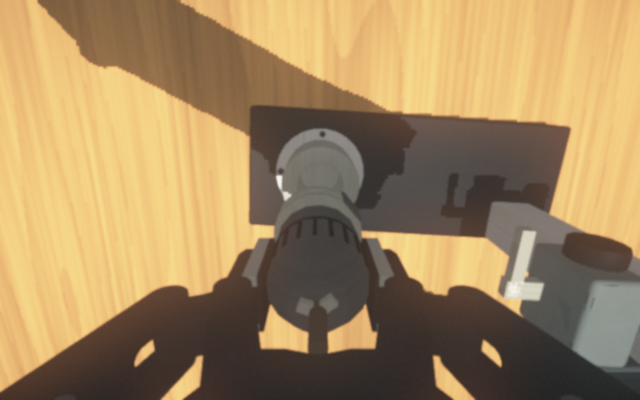

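View pics/s3.png

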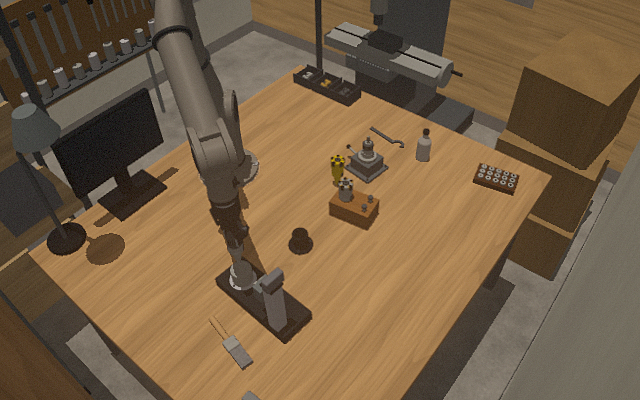

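drive_tool:
  commands:
    - {"linear": [0.025,0.006,0],"dr": [0,0,0],"jaw": 1}
    - {"linear": [0.04,0.009,0],"dr": [0,0,0],"jaw": 1}
    - {"linear": [0.04,0.009,0],"dr": [0,0,0],"jaw": 1}
    - {"linear": [0.03,0.006,0],"dr": [0,0,0],"jaw": 1}
    - {"linear": [0.015,0.004,0],"dr": [0,0,0],"jaw": 1}
    - {"linear": [0,0,0],"dr": [0,0,0],"jaw": 1}
    - {"linear": [0,0,0],"dr": [0,0,0],"jaw": 1}

```text
clock: 5.85
tcp_pos: [0.4637, -0.2, 0.2199]
orientation: [-2.219, -2.209, 0.008]
contact_force: [-0.9, 1.0, -4.4]
grip_width: 0.0386
```

```bash
python3 - <<'E'
from h import *
import pickle
go((.4687,-.113,.19))
c=snap("wrist","w4"); pickle.dump(c,open("w4.pkl","wb"))
print(proj(c,(.4687,-.113,.062)))
x,y=.4687,-.113
p=proj(c,(x,y,.062))[0].astype(int)
b=(p[0]-60,max(0,p[1]-60),p[0]+60,p[1]+60);print(b)
draw("w4","w4d",c,[(x,y,.062,.0275),(x,y,.062,.02),(x,y,.006,.043)],b,5)
E
```

```text
clock 5.85 pos [ 0.4637 -0.2     0.2199] w 0.0386 F [-0.9  1.  -4.4] q [ 0.67  0.25 -0.45  1.94  0.13  1.    0.16]
turn(deg,tool) [-0.63 -0.22 -0.26]
to (0.4687, -0.113, 0.19) tool shift mm [87.   5.  30.2]
[[326.70583234  76.81800953]]
(np.int64(266), np.int64(16), np.int64(386), np.int64(136))
```

View pics/w4d.png

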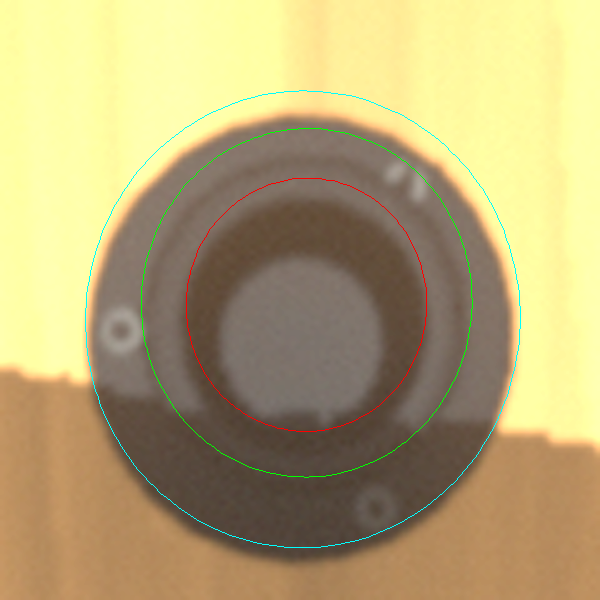

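drive_tool:
  commands:
    - {"linear": [0.02,0.002,0],"dr": [-0.6,-0.2,-0.2],"jaw": 1}
    - {"linear": [0.03,0.002,0],"dr": [0,0,0],"jaw": 1}
    - {"linear": [0.02,0.001,0],"dr": [0,0,0],"jaw": 1}
    - {"linear": [0.013,0,0],"dr": [0,0,0],"jaw": 1}
    - {"linear": [0,0,0],"dr": [0,0,0],"jaw": 1}
    - {"linear": [0,0,0],"dr": [0,0,0],"jaw": 1}

```text
clock: 6.65
tcp_pos: [0.4685, -0.1159, 0.22]
orientation: [2.228, 2.213, 0.001]
contact_force: [-0.6, -0.4, -4.5]
grip_width: 0.0389
```

```bash
python3 - <<'E'
from h import *
go((.468,-.116,.101))
E
```

```text
clock 6.65 pos [ 0.4685 -0.1159  0.22  ] w 0.0389 F [-0.6 -0.4 -4.5] q [ 0.56  0.21 -0.5   1.99  0.12  0.97 -0.01]
turn(deg,tool) [ 0.08  0.02 -0.39]
to (0.468, -0.116, 0.101) tool shift mm [-1.00e-01 -7.00e-01  1.19e+02]
```

drive_tool:
  commands:
    - {"linear": [0,-0.001,0.015],"dr": [0,0,-0.4],"jaw": 1}
    - {"linear": [0,0,0.02],"dr": [0,0,0],"jaw": 1}
    - {"linear": [0,0,0.02],"dr": [0,0,0],"jaw": 1}
    - {"linear": [0,0,0.01],"dr": [0,0,0],"jaw": 1}
    - {"linear": [0,0,0],"dr": [0,0,0],"jaw": 1}

```text
clock: 7.28
tcp_pos: [0.4662, -0.1194, 0.1499]
orientation: [-2.226, -2.216, 0.002]
contact_force: [0.3, 0.1, -4.3]
grip_width: 0.0381
```

```bash
python3 - <<'E'
from h import *
go((.468,-.116,.101))
E
```

```text
clock 7.28 pos [ 0.4662 -0.1194  0.1499] w 0.0381 F [ 0.3  0.1 -4.3] q [ 0.53  0.3  -0.48  2.06  0.19  0.82 -0.07]
turn(deg,tool) [-0.04  0.04 -0.26]
to (0.468, -0.116, 0.101) tool shift mm [ 3.5  1.8 48.9]
```

drive_tool:
  commands:
    - {"linear": [0.0035,0.002,0],"dr": [0,0,-0.2],"jaw": 1}
    - {"linear": [0.001,0.001,0.012],"dr": [0,0,0],"jaw": 1}
    - {"linear": [0.001,0.0005,0.012],"dr": [0,0,0],"jaw": 1}
    - {"linear": [0.001,0.0005,0.01],"dr": [0,0,0],"jaw": 1}
    - {"linear": [0,0,0],"dr": [0,0,0],"jaw": 1}

```text
clock: 7.9
tcp_pos: [0.4716, -0.1127, 0.1146]
orientation: [2.221, 2.219, 0.001]
contact_force: [-0.7, 0.1, -3.6]
grip_width: 0.0382
```

```bash
python3 - <<'E'
from h import *
go((.468,-.116,.101))
E
```

```text
clock 7.9 pos [ 0.4716 -0.1127  0.1146] w 0.0382 F [-0.7  0.1 -3.6] q [ 0.5   0.36 -0.47  2.08  0.24  0.74 -0.12]
turn(deg,tool) [ 0.09  0.07 -0.05]
to (0.468, -0.116, 0.101) tool shift mm [-3.3 -3.6 13.6]
```

drive_tool:
  commands:
    - {"linear": [-0.0033,-0.0035,0],"dr": [0,0,0],"jaw": 1}
    - {"linear": [0,0,0.005],"dr": [0,0,0],"jaw": 1}
    - {"linear": [0,0,0.005],"dr": [0,0,0],"jaw": 1}
    - {"linear": [0,0,0],"dr": [0,0,0],"jaw": 1}

```text
clock: 8.4
tcp_pos: [0.4682, -0.1166, 0.1044]
orientation: [2.221, 2.218, 0.001]
contact_force: [1.3, 0.6, -4.6]
grip_width: 0.038
```

```bash
python3 - <<'E'
from h import *
go((.468,-.116,.101))
E
```

```text
clock 8.4 pos [ 0.4682 -0.1166  0.1044] w 0.038 F [ 1.3  0.6 -4.6] q [ 0.5   0.38 -0.46  2.1   0.25  0.72 -0.12]
turn(deg,tool) [ 0.15  0.09 -0.08]
to (0.468, -0.116, 0.101) tool shift mm [ 0.6 -0.2  3.4]
```

drive_tool:
  commands:
    - {"linear": [0,0,0.003],"dr": [0,0,0],"jaw": 1}
    - {"linear": [0,0,0.001],"dr": [0,0,0],"jaw": 1}
    - {"linear": [0,0,0.0005],"dr": [0,0,0],"jaw": 1}

```text
clock: 8.78
tcp_pos: [0.4686, -0.1166, 0.1012]
orientation: [2.22, 2.217, 0.0]
contact_force: [-3.9, 0.7, 5.4]
grip_width: 0.0386
```

drive_tool:
  commands:
    - {"linear": [0,0,0],"dr": [0,0,0],"jaw": 0.6}
    - {"linear": [0,0,0],"dr": [0,0,0],"jaw": 0.3}
    - {"linear": [0,0,0],"dr": [0,0,0],"jaw": 0}
    - {"linear": [0,0,0],"dr": [0,0,0],"jaw": 0}
    - {"linear": [0,0,0],"dr": [0,0,0],"jaw": 0}

```text
clock: 9.4
tcp_pos: [0.4706, -0.1166, 0.1021]
orientation: [2.218, 2.215, 0.004]
contact_force: [0.2, 0.2, -0.1]
grip_width: 0.0854
```

```bash
python3 - <<'E'
from h import *
import pickle
go()
c=snap("wrist","w5"); pickle.dump(c,open("w5.pkl","wb"))
E
```

```text
clock 9.4 pos [ 0.4706 -0.1166  0.1021] w 0.0854 F [ 0.2  0.2 -0.1] q [ 0.5   0.38 -0.46  2.1   0.26  0.71 -0.13]
turn(deg,tool) [ 0.39  0.17 -0.06]
```

View pics/w5.png

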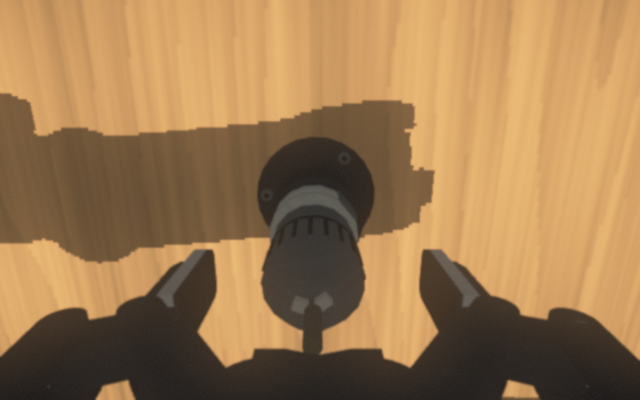

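drive_tool:
  commands:
    - {"linear": [0,0,-0.03],"dr": [0,0,0],"jaw": 0}
    - {"linear": [0,0,-0.045],"dr": [0,0,0],"jaw": 0}
    - {"linear": [0,0,-0.045],"dr": [0,0,0],"jaw": 0}
    - {"linear": [0.02,0,-0.02],"dr": [0,0,0],"jaw": 0}
    - {"linear": [0.05,0,0],"dr": [0,0,0],"jaw": 0}
    - {"linear": [0.05,0,0],"dr": [0,0,0],"jaw": 0}
    - {"linear": [0.05,0,0],"dr": [0,0,0],"jaw": 0}
    - {"linear": [0.05,0,0],"dr": [0,0,0],"jaw": 0}

```text
clock: 10.45
tcp_pos: [0.4713, 0.1053, 0.2467]
orientation: [2.228, 2.202, 0.006]
contact_force: [1.2, -0.2, 0.9]
grip_width: 0.0856
```

```bash
python3 - <<'E'
from h import *
go((.4285,.3305,.26))
E
```

```text
clock 10.45 pos [0.4713 0.1053 0.2467] w 0.0856 F [ 1.2 -0.2  0.9] q [ 0.25  0.2  -0.67  1.95  0.15  1.03 -0.5 ]
turn(deg,tool) [ 0.53  0.2  -0.67]
to (0.4285, 0.3305, 0.26) tool shift mm [224.7 -45.3 -14.5]
```

```bash
python3 - <<'E'
from h import *
import pickle
c=snap("wrist","w6"); pickle.dump(c,open("w6.pkl","wb"))
x,y=.4931,.1039
draw("w6","w6d",c,[(x,y,.143,.025),(x,y,.106,.025),(x,y,.07,.023)],(220,80,420,230),4)
go((.4285,.3305,.26))
E
```

```text
clock 10.5 pos [0.4707 0.1134 0.2474] w 0.0855 F [-0.2  5.9  0.1] q [ 0.24  0.2  -0.68  1.95  0.15  1.03 -0.51]
turn(deg,tool) [ 0.61 -0.08 -0.19]
to (0.4285, 0.3305, 0.26) tool shift mm [217.  -42.8 -12.7]
```

View pics/w6.png

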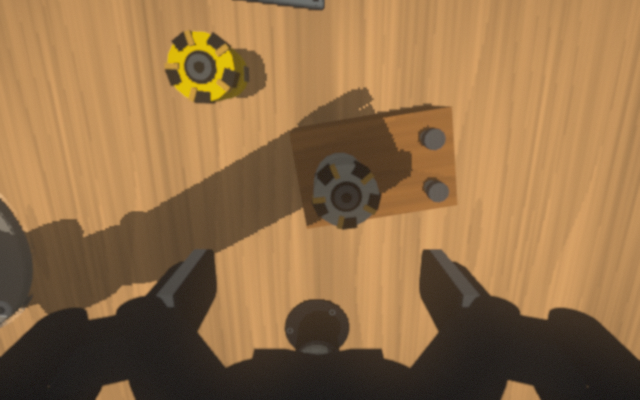

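View pics/w6d.png

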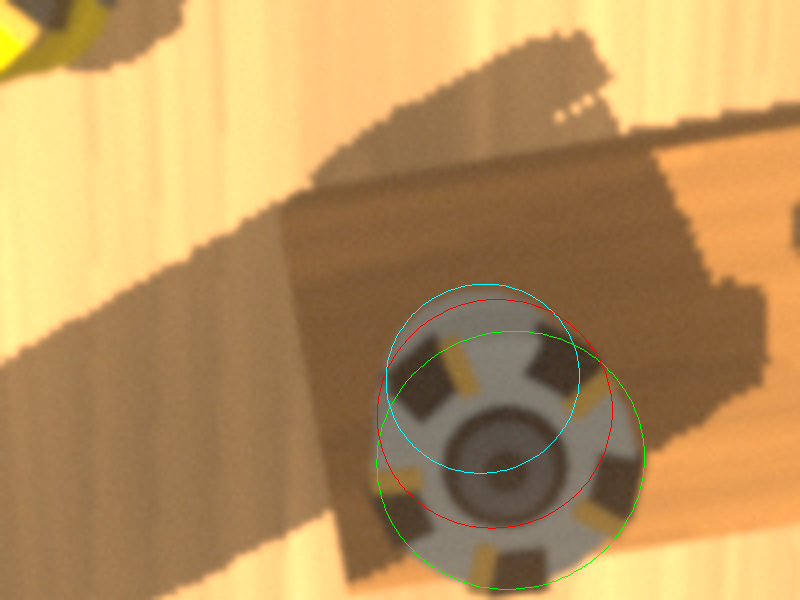

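drive_tool:
  commands:
    - {"linear": [0.045,-0.009,-0.004],"dr": [0,0,0],"jaw": 0}
    - {"linear": [0.045,-0.009,-0.004],"dr": [0,0,0],"jaw": 0}
    - {"linear": [0.045,-0.009,-0.004],"dr": [0,0,0],"jaw": 0}
    - {"linear": [0.04,-0.008,0],"dr": [0,0,0],"jaw": 0}
    - {"linear": [0.02,-0.005,0],"dr": [0,0,0],"jaw": 0}
    - {"linear": [0,0,0],"dr": [0,0,0],"jaw": 0}
    - {"linear": [0,0,0],"dr": [0,0,0],"jaw": 0}

```text
clock: 11.38
tcp_pos: [0.4297, 0.3141, 0.2592]
orientation: [2.218, 2.216, 0.013]
contact_force: [-0.4, -0.0, -0.2]
grip_width: 0.0852
```

```bash
python3 - <<'E'
from h import *
import pickle
c=snap("wrist","w7"); pickle.dump(c,open("w7.pkl","wb"))
x,y=.4285,.3300
draw("w7","w7d",c,[(x,y,.129,.021),(x,y,.108,.021),(x,y,.09,.023),(x,y,.072,.036)],(220,80,420,230),4)
go((.4285,.3305,.26))
E
```

```text
clock 11.43 pos [0.4297 0.314  0.2593] w 0.0855 F [0.2 0.2 0.3] q [-0.11  0.3  -0.77  1.83  0.24  1.1  -0.97]
turn(deg,tool) [ 0.61 -0.09 -0.09]
to (0.4285, 0.3305, 0.26) tool shift mm [16.5 -1.2 -0.7]
```

View pics/w7d.png

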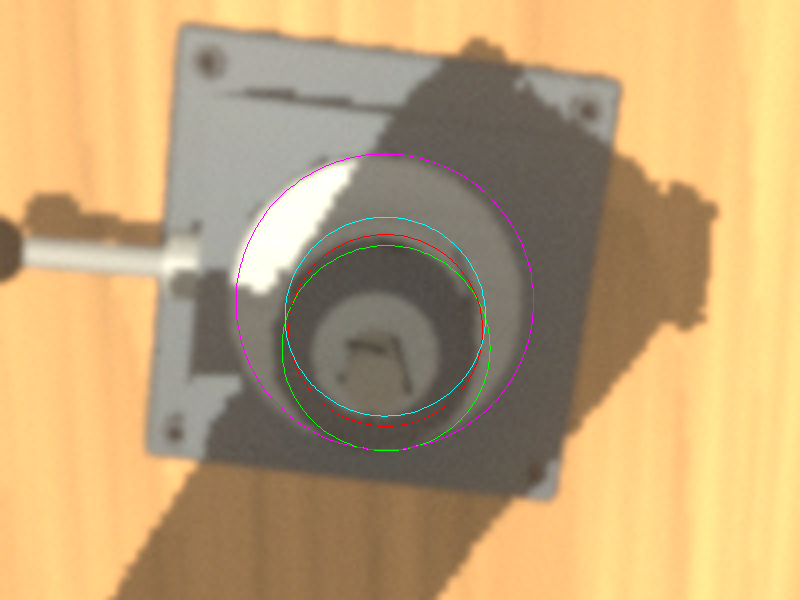

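drive_tool:
  commands:
    - {"linear": [0.016,-0.003,0],"dr": [0.6,0,0],"jaw": 0}
    - {"linear": [0,0,0.025],"dr": [0,0,0],"jaw": 0}
    - {"linear": [0,0,0.035],"dr": [0,0,0],"jaw": 0}
    - {"linear": [0,0,0.025],"dr": [0,0,0],"jaw": 0}
    - {"linear": [0,0,0],"dr": [0,0,0],"jaw": 0}
    - {"linear": [0,0,0],"dr": [0,0,0],"jaw": 0}

```text
clock: 12.18
tcp_pos: [0.4294, 0.3316, 0.1738]
orientation: [-2.229, -2.211, -0.005]
contact_force: [0.2, -0.1, 0.1]
grip_width: 0.0854
```

```bash
python3 - <<'E'
from h import *
go((.4266,.330,.101))
E
```

```text
clock 12.18 pos [0.4294 0.3316 0.1738] w 0.0854 F [ 0.2 -0.1  0.1] q [-0.19  0.42 -0.73  1.9   0.34  0.95 -1.08]
turn(deg,tool) [ 0.07 -0.21 -0.47]
to (0.4266, 0.33, 0.101) tool shift mm [-1.9 -2.9 72.8]
```

drive_tool:
  commands:
    - {"linear": [-0.002,-0.003,0],"dr": [0,-0.2,-0.4],"jaw": 0}
    - {"linear": [0,0,0.02],"dr": [0,0,0],"jaw": 0}
    - {"linear": [0,0,0.025],"dr": [0,0,0],"jaw": 0}
    - {"linear": [0,0,0.015],"dr": [0,0,0],"jaw": 0}
    - {"linear": [0,0,0],"dr": [0,0,0],"jaw": 0}
    - {"linear": [0,0,0],"dr": [0,0,0],"jaw": 0}

```text
clock: 12.92
tcp_pos: [0.4278, 0.3307, 0.1134]
orientation: [2.222, 2.219, 0.009]
contact_force: [-0.4, 0.9, -1.0]
grip_width: 0.0856
```

```bash
python3 - <<'E'
from h import *
go((.4266,.330,.101))
E
```

```text
clock 12.93 pos [0.4278 0.3307 0.1134] w 0.0856 F [-0.4  0.9 -1. ] q [-0.23  0.49 -0.69  1.95  0.42  0.84 -1.15]
turn(deg,tool) [ 0.31 -0.14 -0.08]
to (0.4266, 0.33, 0.101) tool shift mm [-0.7 -1.3 12.4]
```

drive_tool:
  commands:
    - {"linear": [-0.001,-0.001,0.011],"dr": [0.3,0,0],"jaw": 0}
    - {"linear": [0,0,0.001],"dr": [0,0,0],"jaw": 0}

```text
clock: 13.18
tcp_pos: [0.4274, 0.33, 0.1016]
orientation: [-2.222, -2.218, -0.005]
contact_force: [-1.0, -0.4, 0.4]
grip_width: 0.0856
```

```bash
python3 - <<'E'
from h import *
snap("wrist","w8")
go((.4266,.330,.101))
E
```

```text
clock 13.22 pos [0.4276 0.3304 0.102 ] w 0.0859 F [-0.5 -0.7 -0.1] q [-0.24  0.51 -0.68  1.96  0.43  0.82 -1.16]
turn(deg,tool) [ 0.11 -0.24 -0.1 ]
to (0.4266, 0.33, 0.101) tool shift mm [-0.4 -1.   1. ]
```

View pics/w8.png

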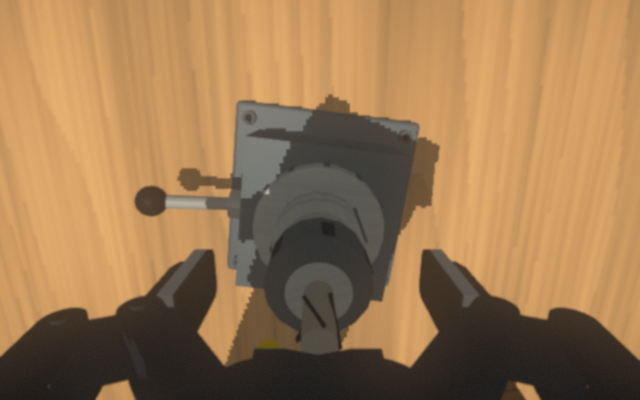

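The nut (columns 265–372) is centred between the jaws. I'll close on it and check.

drive_tool:
  commands:
    - {"linear": [0,0,0],"dr": [0,0,0],"jaw": 1}
    - {"linear": [0,0,0],"dr": [0,0,0],"jaw": 1}
    - {"linear": [0,0,0],"dr": [0,0,0],"jaw": 1}
    - {"linear": [0,0,0],"dr": [0,0,0],"jaw": 1}
    - {"linear": [0,0,0],"dr": [0,0,0],"jaw": 1}
    - {"linear": [0,0,0],"dr": [0,0,0],"jaw": 1}

```text
clock: 13.98
tcp_pos: [0.4277, 0.3307, 0.1029]
orientation: [-2.222, -2.219, -0.008]
contact_force: [0.6, 0.2, 0.5]
grip_width: 0.0404
```

drive_tool:
  commands:
    - {"linear": [0,0,-0.01],"dr": [0,0,0],"jaw": 1}
    - {"linear": [0,0,-0.02],"dr": [0,0,0],"jaw": 1}
    - {"linear": [0,0,-0.03],"dr": [0,0,0],"jaw": 1}
    - {"linear": [0,0,-0.04],"dr": [0,0,0],"jaw": 1}
    - {"linear": [0,0,-0.04],"dr": [0,0,0],"jaw": 1}
    - {"linear": [0,0,-0.02],"dr": [0,0,0],"jaw": 1}
    - {"linear": [0,0,0],"dr": [0,0,0],"jaw": 1}

```text
clock: 14.85
tcp_pos: [0.4254, 0.3291, 0.2724]
orientation: [-2.22, -2.221, -0.005]
contact_force: [2.0, 1.1, -5.3]
grip_width: 0.0403
```

```bash
python3 - <<'E'
from h import *
snap("wrist","w9")
go((.47,.1,.27),(.47,-.1,.27),(.4355,-.354,.27))
E
```

```text
clock 14.9 pos [0.425  0.3286 0.2713] w 0.0401 F [ 0.1 -0.4 -4.4] q [-0.13  0.3  -0.78  1.8   0.23  1.13 -0.99]
turn(deg,tool) [ 0.02 -0.12  0.02]
to (0.47, 0.1, 0.27) tool shift mm [-228.6   44.9    0.9]
to (0.47, -0.1, 0.27) tool shift mm [-428.6   44.8    0.5]
to (0.4355, -0.354, 0.27) tool shift mm [-6.826e+02  1.020e+01 -1.000e-01]
```

View pics/w9.png

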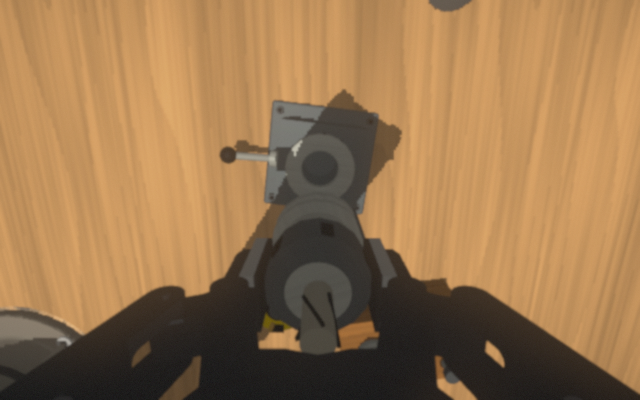

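drive_tool:
  commands:
    - {"linear": [-0.03,0.009,0],"dr": [0,0,0],"jaw": 1}
    - {"linear": [-0.045,0.009,0],"dr": [0,0,0],"jaw": 1}
    - {"linear": [-0.05,0.009,0],"dr": [0,0,0],"jaw": 1}
    - {"linear": [-0.05,0.009,0],"dr": [0,0,0],"jaw": 1}
    - {"linear": [-0.05,0.009,0],"dr": [0,0,0],"jaw": 1}
    - {"linear": [-0.05,0,0],"dr": [0,0,0],"jaw": 1}
    - {"linear": [-0.05,0,0],"dr": [0,0,0],"jaw": 1}
    - {"linear": [-0.04,0,0],"dr": [0,0,0],"jaw": 1}

```text
clock: 15.9
tcp_pos: [0.4653, -0.0453, 0.2614]
orientation: [-2.2, -2.225, 0.015]
contact_force: [-0.2, 0.9, -5.4]
grip_width: 0.0401
```

```bash
python3 - <<'E'
from h import *
go((.4355,-.354,.27))
import pickle
E
```

```text
clock 15.9 pos [ 0.4653 -0.0453  0.2614] w 0.0401 F [-0.2  0.9 -5.4] q [ 0.5   0.16 -0.59  1.95  0.09  1.07 -0.12]
turn(deg,tool) [-0.9  -0.13  0.63]
to (0.4355, -0.354, 0.27) tool shift mm [-308.3  -33.4   -8.7]
```

drive_tool:
  commands:
    - {"linear": [-0.045,-0.004,-0.005],"dr": [-0.9,0,0.6],"jaw": 1}
    - {"linear": [-0.05,-0.004,-0.004],"dr": [0,0,0],"jaw": 1}
    - {"linear": [-0.05,-0.006,-0.004],"dr": [0,0,0],"jaw": 1}
    - {"linear": [-0.05,-0.006,-0.002],"dr": [0,0,0],"jaw": 1}
    - {"linear": [-0.04,-0.006,0],"dr": [0,0,0],"jaw": 1}
    - {"linear": [-0.025,-0.004,0],"dr": [0,0,0],"jaw": 1}
    - {"linear": [0,0,0],"dr": [0,0,0],"jaw": 1}
    - {"linear": [0,0,0],"dr": [0,0,0],"jaw": 1}

```text
clock: 16.9
tcp_pos: [0.4266, -0.314, 0.2653]
orientation: [-2.211, -2.204, 0.007]
contact_force: [-0.5, -0.1, -4.5]
grip_width: 0.0406
```

```bash
python3 - <<'E'
from h import *
import pickle
c=snap("wrist","w10"); pickle.dump(c,open("w10.pkl","wb"))
x,y=.436,-.354
draw("w10","w10d",c,[(x,y,.095,.033),(x,y,.095,.019)],(240,80,400,200),5)
go((.4355,-.354,.27))
E
```

```text
clock 16.95 pos [ 0.4265 -0.3141  0.2653] w 0.0402 F [-0.   0.1 -4.9] q [ 0.84  0.24 -0.38  1.83  0.1   1.11  0.42]
turn(deg,tool) [-0.98 -0.61 -0.18]
to (0.4355, -0.354, 0.27) tool shift mm [-39.8   9.1  -5.3]
```

View pics/w10d.png

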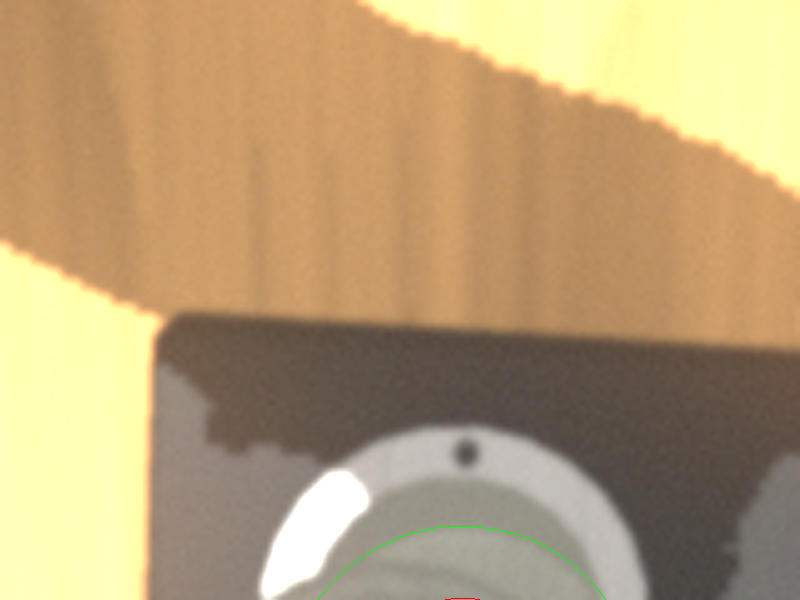

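drive_tool:
  commands:
    - {"linear": [-0.02,0.005,0.01],"dr": [-0.9,-0.5,-0.1],"jaw": 1}
    - {"linear": [-0.018,0.004,0.01],"dr": [0,0,0],"jaw": 1}
    - {"linear": [0,0,0],"dr": [0,0,0],"jaw": 1}
    - {"linear": [0,0,0],"dr": [0,0,0],"jaw": 1}

```text
clock: 17.45
tcp_pos: [0.4364, -0.3525, 0.2427]
orientation: [-2.217, -2.221, -0.001]
contact_force: [-0.5, 0.6, -4.6]
grip_width: 0.0402
```

```bash
python3 - <<'E'
from h import *
import pickle
c=snap("wrist","w11"); pickle.dump(c,open("w11.pkl","wb"))
x,y=.436,-.354
draw("w11","w11d",c,[(x,y,.095,.033),(x,y,.095,.019)],(230,90,430,240),4)
go((.436,-.354,.126))
E
```

```text
clock 17.5 pos [ 0.4362 -0.3526  0.2427] w 0.0403 F [-0.4  0.4 -5.4] q [ 0.86  0.3  -0.36  1.8   0.12  1.06  0.46]
turn(deg,tool) [-0.1  -0.14  0.11]
to (0.436, -0.354, 0.126) tool shift mm [ -1.7  -0.  116.7]
```

View pics/w11d.png

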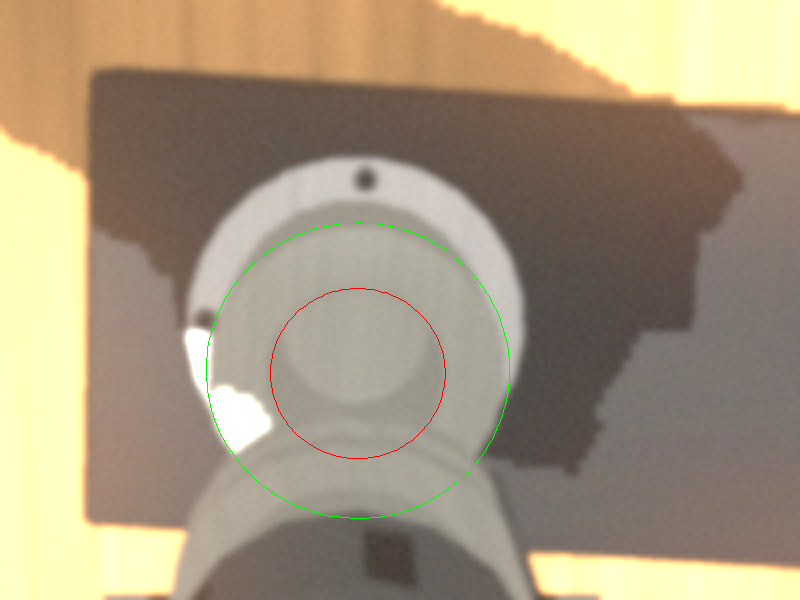

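drive_tool:
  commands:
    - {"linear": [-0.001,0,0.015],"dr": [0,0,0],"jaw": 1}
    - {"linear": [0,0,0.02],"dr": [0,0,0],"jaw": 1}
    - {"linear": [0,0,0.02],"dr": [0,0,0],"jaw": 1}
    - {"linear": [0,0,0.008],"dr": [0,0,0],"jaw": 1}
    - {"linear": [0,0,0],"dr": [0,0,0],"jaw": 1}

```text
clock: 18.12
tcp_pos: [0.4362, -0.3521, 0.1762]
orientation: [-2.215, -2.224, -0.001]
contact_force: [-0.0, 0.1, -4.5]
grip_width: 0.0402
```

```bash
python3 - <<'E'
from h import *
go((.436,-.354,.126))
E
```

```text
clock 18.12 pos [ 0.4362 -0.3521  0.1762] w 0.0402 F [-0.   0.1 -4.5] q [ 0.85  0.38 -0.35  1.87  0.16  0.93  0.43]
turn(deg,tool) [-0.09 -0.15  0.22]
to (0.436, -0.354, 0.126) tool shift mm [-2.  -0.1 50.2]
```

drive_tool:
  commands:
    - {"linear": [-0.002,0,0.01],"dr": [0,0,0],"jaw": 1}
    - {"linear": [0,0,0.015],"dr": [0,0,0],"jaw": 1}
    - {"linear": [0,0,0.01],"dr": [0,0,0],"jaw": 1}
    - {"linear": [0,0,0],"dr": [0,0,0],"jaw": 1}

```text
clock: 18.62
tcp_pos: [0.4368, -0.3547, 0.1398]
orientation: [-2.217, -2.225, -0.002]
contact_force: [-0.1, 0.2, -4.9]
grip_width: 0.0404
```

```bash
python3 - <<'E'
from h import *
go((.436,-.354,.126))
E
```

```text
clock 18.62 pos [ 0.4368 -0.3547  0.1398] w 0.0404 F [-0.1  0.2 -4.9] q [ 0.84  0.42 -0.34  1.89  0.18  0.86  0.41]
turn(deg,tool) [ 0.   -0.08  0.21]
to (0.436, -0.354, 0.126) tool shift mm [ 0.6 -0.8 13.8]
```

drive_tool:
  commands:
    - {"linear": [0.0005,-0.0005,0.006],"dr": [0,0,0],"jaw": 1}
    - {"linear": [0,0,0.005],"dr": [0,0,0],"jaw": 1}
    - {"linear": [0,0,0.002],"dr": [0,0,0],"jaw": 1}
    - {"linear": [0,0,0],"dr": [0,0,0],"jaw": 1}

```text
clock: 19.12
tcp_pos: [0.4368, -0.3544, 0.1265]
orientation: [2.217, 2.225, 0.002]
contact_force: [0.3, 0.1, -5.4]
grip_width: 0.0403
```

```bash
python3 - <<'E'
from h import *
go((.436,-.354,.126))
E
```

```text
clock 19.12 pos [ 0.4368 -0.3544  0.1265] w 0.0403 F [ 0.3  0.1 -5.4] q [ 0.84  0.44 -0.34  1.9   0.19  0.83  0.41]
turn(deg,tool) [ 0.06 -0.05  0.21]
to (0.436, -0.354, 0.126) tool shift mm [ 0.4 -0.8  0.5]
```

drive_tool:
  commands:
    - {"linear": [0,0,0.001],"dr": [0,0,0],"jaw": 1}
    - {"linear": [0,0,0.001],"dr": [0,0,0],"jaw": 1}

```text
clock: 19.38
tcp_pos: [0.4371, -0.3547, 0.1259]
orientation: [2.217, 2.224, 0.001]
contact_force: [-4.6, 3.2, 9.4]
grip_width: 0.0407
```

drive_tool:
  commands:
    - {"linear": [0,0,0],"dr": [0,0,0],"jaw": 0.6}
    - {"linear": [0,0,0],"dr": [0,0,0],"jaw": 0.3}
    - {"linear": [0,0,0],"dr": [0,0,0],"jaw": 0}
    - {"linear": [0,0,0],"dr": [0,0,0],"jaw": 0}
    - {"linear": [0,0,0],"dr": [0,0,0],"jaw": 0}
    - {"linear": [0,0,-0.03],"dr": [0,0,0],"jaw": 0}
    - {"linear": [0,0,-0.05],"dr": [0,0,0],"jaw": 0}
    - {"linear": [0,0,-0.05],"dr": [0,0,0],"jaw": 0}

```text
clock: 20.38
tcp_pos: [0.4361, -0.354, 0.2565]
orientation: [-2.215, -2.224, -0.002]
contact_force: [0.7, -0.4, -0.6]
grip_width: 0.0853
```

```bash
python3 - <<'E'
from h import *
import pickle
c=snap("wrist","w12"); pickle.dump(c,open("w12.pkl","wb"))
x,y=.436,-.354
draw("w12","w12d",c,[(x,y,.152,.021),(x,y,.095,.033),(x,y,.131,.021),(x,y,.113,.023)],(230,90,430,240),4)
go((.436,-.354,.3),(.47,-.1,.27),(.492,.103,.25))
E
```

```text
clock 20.43 pos [ 0.4392 -0.3558  0.2639] w 0.0857 F [ 1.9 -1.8  5.4] q [ 0.87  0.29 -0.36  1.77  0.11  1.1   0.47]
turn(deg,tool) [0.41 0.2  0.22]
to (0.436, -0.354, 0.3) tool shift mm [  1.7  -2.9 -36.2]
to (0.47, -0.1, 0.27) tool shift mm [255.7  31.9  -6.8]
to (0.492, 0.103, 0.25) tool shift mm [458.7  54.5  12.6]
```

View pics/w12d.png

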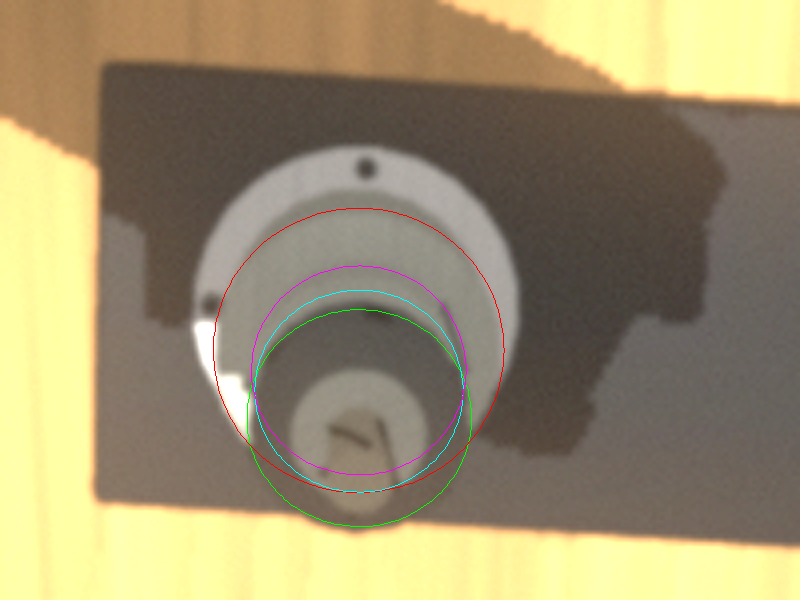

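drive_tool:
  commands:
    - {"linear": [0.04,0.006,-0.01],"dr": [0,0,0],"jaw": 0}
    - {"linear": [0.05,0.006,0],"dr": [0,0,0],"jaw": 0}
    - {"linear": [0.055,0.006,0],"dr": [0,0,0],"jaw": 0}
    - {"linear": [0.055,0.006,0],"dr": [0,0,0],"jaw": 0}
    - {"linear": [0.055,0.006,0],"dr": [0,0,0],"jaw": 0}
    - {"linear": [0.055,0.006,0],"dr": [0,0,0],"jaw": 0}
    - {"linear": [0.055,0.006,0],"dr": [0,0,0],"jaw": 0}
    - {"linear": [0.045,0.006,0],"dr": [0,0,0],"jaw": 0}

```text
clock: 21.42
tcp_pos: [0.4898, 0.0611, 0.2748]
orientation: [2.215, 2.201, 0.009]
contact_force: [0.4, -0.5, -0.1]
grip_width: 0.0853
```

drive_tool:
  commands:
    - {"linear": [0.02,0.003,0],"dr": [0,0,0],"jaw": 0}
    - {"linear": [0,0,0],"dr": [0,0,0],"jaw": 0}
    - {"linear": [0,0,0],"dr": [0,0,0],"jaw": 0}

```text
clock: 21.8
tcp_pos: [0.4927, 0.0851, 0.2745]
orientation: [2.207, 2.209, 0.011]
contact_force: [-0.1, -1.5, -0.2]
grip_width: 0.0855
```

```bash
python3 - <<'E'
from h import *
import pickle
c=snap("wrist","w13"); pickle.dump(c,open("w13.pkl","wb"))
x,y=.492,.103
draw("w13","w13d",c,[(x,y,.143,.025),(x,y,.106,.025)],(220,80,420,230),4)
go((.492,.103,.25))
E
```

```text
clock 21.85 pos [0.4927 0.085  0.2746] w 0.0854 F [-1.1 -0.1  0.1] q [ 0.29  0.2  -0.67  1.89  0.15  1.09 -0.44]
turn(deg,tool) [1.04 0.47 0.01]
to (0.492, 0.103, 0.25) tool shift mm [18.2 -1.1 24.4]
```

View pics/w13d.png

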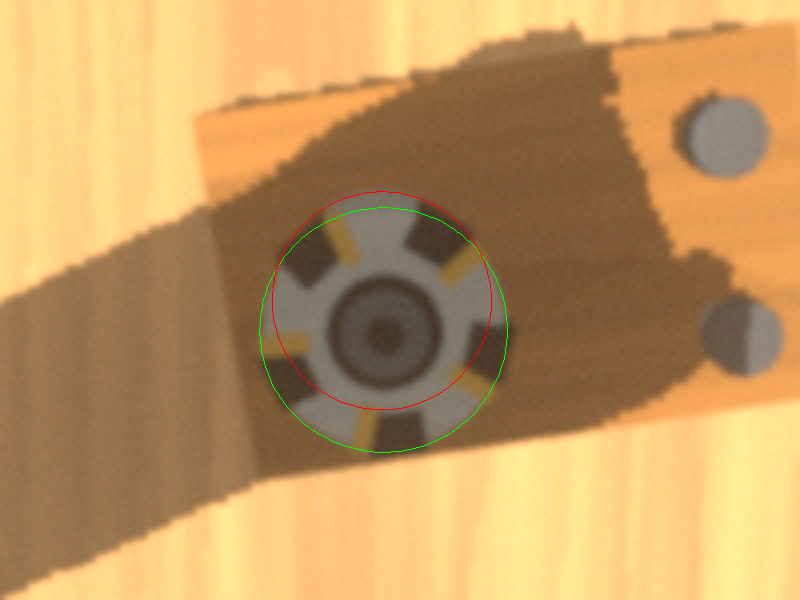

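drive_tool:
  commands:
    - {"linear": [0.018,-0.001,0],"dr": [1,0.4,0],"jaw": 0}
    - {"linear": [0,0,0.03],"dr": [0,0,0],"jaw": 0}
    - {"linear": [0,0,0.035],"dr": [0,0,0],"jaw": 0}
    - {"linear": [0,0,0.02],"dr": [0,0,0],"jaw": 0}
    - {"linear": [0,0,0],"dr": [0,0,0],"jaw": 0}
    - {"linear": [0,0,0],"dr": [0,0,0],"jaw": 0}

```text
clock: 22.6
tcp_pos: [0.4934, 0.1037, 0.1887]
orientation: [-2.229, -2.213, -0.001]
contact_force: [0.7, 0.7, 0.7]
grip_width: 0.0853
```

```bash
python3 - <<'E'
from h import *
go((.492,.103,.097))
E
```

```text
clock 22.6 pos [0.4934 0.1037 0.1887] w 0.0853 F [0.7 0.7 0.7] q [ 0.23  0.32 -0.66  1.97  0.24  0.93 -0.56]
turn(deg,tool) [ 0.02 -0.06 -0.4 ]
to (0.492, 0.103, 0.097) tool shift mm [-0.8 -1.4 91.7]
```

drive_tool:
  commands:
    - {"linear": [-0.001,-0.0015,0.02],"dr": [0,0,-0.4],"jaw": 0}
    - {"linear": [0,0,0.025],"dr": [0,0,0],"jaw": 0}
    - {"linear": [0,0,0.025],"dr": [0,0,0],"jaw": 0}
    - {"linear": [0,0,0.01],"dr": [0,0,0],"jaw": 0}
    - {"linear": [0,0,0],"dr": [0,0,0],"jaw": 0}
    - {"linear": [0,0,0],"dr": [0,0,0],"jaw": 0}

```text
clock: 23.35
tcp_pos: [0.4979, 0.1045, 0.1138]
orientation: [2.22, 2.214, 0.017]
contact_force: [0.1, 0.3, 0.9]
grip_width: 0.0856
```

```bash
python3 - <<'E'
from h import *
go((.492,.103,.097))
E
```

```text
clock 23.35 pos [0.4979 0.1045 0.1138] w 0.0856 F [0.1 0.3 0.9] q [ 0.17  0.42 -0.61  2.03  0.35  0.78 -0.65]
turn(deg,tool) [ 0.72 -0.18 -0.15]
to (0.492, 0.103, 0.097) tool shift mm [-1.5 -6.1 16.7]
```

drive_tool:
  commands:
    - {"linear": [-0.0015,-0.006,0],"dr": [0.7,-0.1,-0.1],"jaw": 0}
    - {"linear": [0,0,0.01],"dr": [0,0,0],"jaw": 0}
    - {"linear": [0,-0.0005,0.006],"dr": [0,0,0],"jaw": 0}
    - {"linear": [0,0,0],"dr": [0,0,0],"jaw": 0}

```text
clock: 23.85
tcp_pos: [0.4918, 0.1029, 0.0981]
orientation: [2.223, 2.22, 0.004]
contact_force: [0.3, 0.1, 0.5]
grip_width: 0.0853
```

```bash
python3 - <<'E'
from h import *
snap("wrist","w14")
go((.492,.103,.097))
E
```

```text
clock 23.9 pos [0.4919 0.103  0.0983] w 0.0854 F [-0.6  0.7 -0.5] q [ 0.16  0.44 -0.6   2.05  0.36  0.75 -0.66]
turn(deg,tool) [ 0.12 -0.09 -0.06]
to (0.492, 0.103, 0.097) tool shift mm [0.  0.1 1.3]
```

View pics/w14.png

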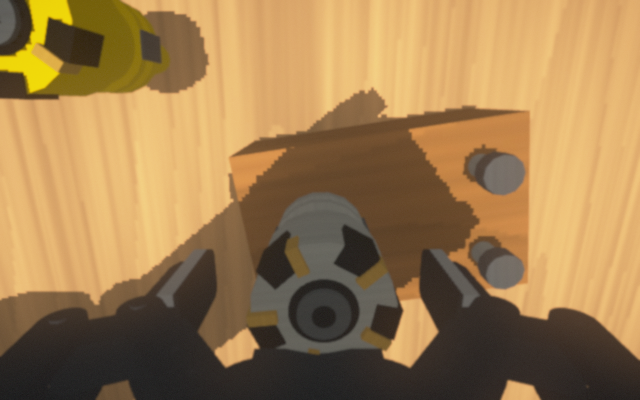

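The jaws (columns 215 and 422) straddle the grey face mill (250–400). The yellow look-alike is well clear at top left.

drive_tool:
  commands:
    - {"linear": [0,0,0],"dr": [0,0,0],"jaw": 1}
    - {"linear": [0,0,0],"dr": [0,0,0],"jaw": 1}
    - {"linear": [0,0,0],"dr": [0,0,0],"jaw": 1}
    - {"linear": [0,0,0],"dr": [0,0,0],"jaw": 1}
    - {"linear": [0,0,0],"dr": [0,0,0],"jaw": 1}
  force: 70

```text
clock: 24.52
tcp_pos: [0.4931, 0.1033, 0.099]
orientation: [2.222, 2.219, 0.007]
contact_force: [0.7, 0.8, -0.1]
grip_width: 0.0486
```

```bash
python3 - <<'E'
from h import *
go((.492,.103,.097))
E
```

```text
clock 24.52 pos [0.4931 0.1033 0.099 ] w 0.0486 F [ 0.7  0.8 -0.1] q [ 0.16  0.44 -0.6   2.05  0.36  0.75 -0.66]
turn(deg,tool) [ 0.25 -0.12 -0.07]
to (0.492, 0.103, 0.097) tool shift mm [-0.3 -1.1  2. ]
```

drive_tool:
  commands:
    - {"linear": [0,0,-0.01],"dr": [0,0,0],"jaw": 1}
    - {"linear": [0,0,-0.02],"dr": [0,0,0],"jaw": 1}
    - {"linear": [0,0,-0.03],"dr": [0,0,0],"jaw": 1}
    - {"linear": [0,0,-0.035],"dr": [0,0,0],"jaw": 1}
    - {"linear": [0,0,-0.025],"dr": [0,0,0],"jaw": 1}
    - {"linear": [0,0,0],"dr": [0,0,0],"jaw": 1}

```text
clock: 25.28
tcp_pos: [0.4868, 0.1013, 0.2196]
orientation: [-2.217, -2.218, 0.011]
contact_force: [0.3, 0.7, -5.5]
grip_width: 0.0481
```

```bash
python3 - <<'E'
from h import *
import pickle
c=snap("wrist","w15"); pickle.dump(c,open("w15.pkl","wb"))
go((.4266,.330,.235))
E
```

```text
clock 25.32 pos [0.4859 0.101  0.2183] w 0.0483 F [ 0.3 -0.4 -6.6] q [ 0.26  0.27 -0.68  1.94  0.2   1.   -0.52]
turn(deg,tool) [-0.64  0.07  0.01]
to (0.4266, 0.33, 0.235) tool shift mm [229.  -59.4 -16.3]
```

View pics/w15.png

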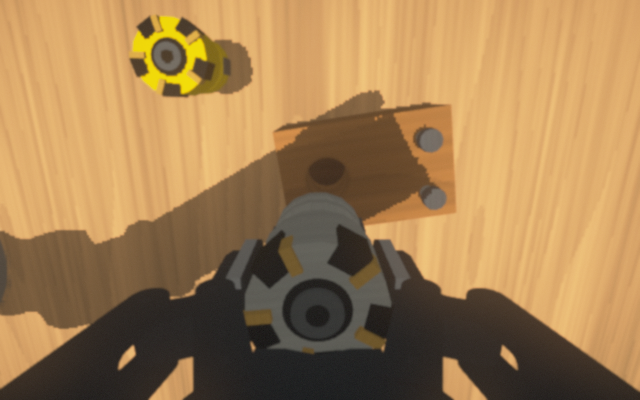

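drive_tool:
  commands:
    - {"linear": [0.025,-0.004,-0.006],"dr": [-0.6,0,0],"jaw": 1}
    - {"linear": [0.045,-0.01,-0.006],"dr": [0,0,0],"jaw": 1}
    - {"linear": [0.045,-0.014,-0.004],"dr": [0,0,0],"jaw": 1}
    - {"linear": [0.045,-0.015,0],"dr": [0,0,0],"jaw": 1}
    - {"linear": [0.035,-0.01,0],"dr": [0,0,0],"jaw": 1}
    - {"linear": [0.018,-0.004,0],"dr": [0,0,0],"jaw": 1}
    - {"linear": [0,0,0],"dr": [0,0,0],"jaw": 1}
    - {"linear": [0,0,0],"dr": [0,0,0],"jaw": 1}

```text
clock: 26.32
tcp_pos: [0.42, 0.3126, 0.2194]
orientation: [-2.219, -2.214, 0.04]
contact_force: [0.2, 0.2, -6.7]
grip_width: 0.048
```

```bash
python3 - <<'E'
from h import *
import pickle
c=snap("wrist","w16"); pickle.dump(c,open("w16.pkl","wb"))
x,y=.4266,.330
draw("w16","w16d",c,[(x,y,.072,.036),(x,y,.072,.019)],(220,80,420,230),4)
go((.4266,.330,.20))
E
```

```text
clock 26.38 pos [0.4201 0.3125 0.2195] w 0.0483 F [-0.1 -0.  -6.2] q [-0.13  0.35 -0.76  1.87  0.27  1.06 -1.  ]
turn(deg,tool) [-1.32  0.75 -0.15]
to (0.4266, 0.33, 0.2) tool shift mm [17.8  6.9 19.1]
```

View pics/w16d.png

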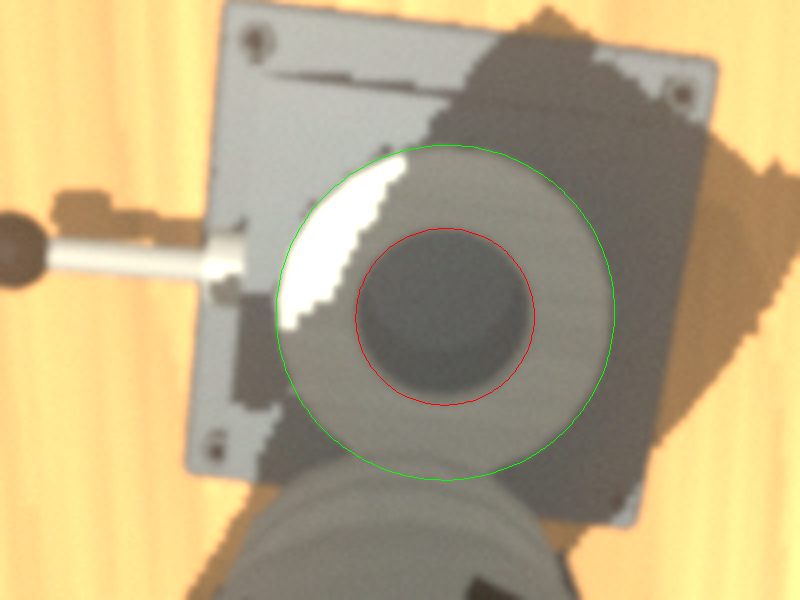

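drive_tool:
  commands:
    - {"linear": [0.017,0.007,0],"dr": [-1.3,0.7,-0.1],"jaw": 1}
    - {"linear": [0,0,0.015],"dr": [0,0,0],"jaw": 1}
    - {"linear": [0,0,0.02],"dr": [0,0,0],"jaw": 1}
    - {"linear": [0,0,0.015],"dr": [0,0,0],"jaw": 1}
    - {"linear": [0,0,0],"dr": [0,0,0],"jaw": 1}
    - {"linear": [0,0,0],"dr": [0,0,0],"jaw": 1}

```text
clock: 27.12
tcp_pos: [0.429, 0.3271, 0.1649]
orientation: [2.226, 2.214, -0.002]
contact_force: [-0.3, 0.7, -5.7]
grip_width: 0.0483
```

```bash
python3 - <<'E'
from h import *
go((.4275,.330,.101))
E
```

```text
clock 27.12 pos [0.429  0.3271 0.1649] w 0.0483 F [-0.3  0.7 -5.7] q [-0.19  0.43 -0.73  1.91  0.35  0.94 -1.09]
turn(deg,tool) [ 0.02  0.14 -0.33]
to (0.4275, 0.33, 0.101) tool shift mm [ 3.  -1.6 63.9]
```

drive_tool:
  commands:
    - {"linear": [0.003,-0.0015,0.01],"dr": [0,0,-0.3],"jaw": 1}
    - {"linear": [0,0,0.018],"dr": [0,0,0],"jaw": 1}
    - {"linear": [0,0,0.014],"dr": [0,0,0],"jaw": 1}
    - {"linear": [0,0,0],"dr": [0,0,0],"jaw": 1}
    - {"linear": [0,0,0],"dr": [0,0,0],"jaw": 1}

```text
clock: 27.75
tcp_pos: [0.4279, 0.3306, 0.1204]
orientation: [2.22, 2.22, -0.001]
contact_force: [1.0, 0.6, -6.1]
grip_width: 0.0484
```

```bash
python3 - <<'E'
from h import *
go((.4273,.330,.101))
E
```

```text
clock 27.75 pos [0.4279 0.3306 0.1204] w 0.0484 F [ 1.   0.6 -6.1] q [-0.22  0.49 -0.7   1.94  0.41  0.86 -1.14]
turn(deg,tool) [ 0.06  0.11 -0.01]
to (0.4273, 0.33, 0.101) tool shift mm [-0.5 -0.6 19.4]
```

drive_tool:
  commands:
    - {"linear": [-0.0005,-0.0005,0.008],"dr": [0,0,0],"jaw": 1}
    - {"linear": [0,0,0.006],"dr": [0,0,0],"jaw": 1}
    - {"linear": [0,0,0.003],"dr": [0,0,0],"jaw": 1}
    - {"linear": [0,0,0],"dr": [0,0,0],"jaw": 1}

```text
clock: 28.25
tcp_pos: [0.4279, 0.3303, 0.1029]
orientation: [2.22, 2.219, 0.001]
contact_force: [0.3, -0.8, -5.2]
grip_width: 0.0485
```

```bash
python3 - <<'E'
from h import *
go((.4273,.330,.101))
E
```

```text
clock 28.25 pos [0.4279 0.3303 0.1029] w 0.0485 F [ 0.3 -0.8 -5.2] q [-0.24  0.51 -0.68  1.95  0.44  0.83 -1.16]
turn(deg,tool) [ 0.13  0.07 -0.03]
to (0.4273, 0.33, 0.101) tool shift mm [-0.3 -0.6  1.9]
```

drive_tool:
  commands:
    - {"linear": [0,0,0.0015],"dr": [0,0,0],"jaw": 1}
    - {"linear": [0,0,0.001],"dr": [0,0,0],"jaw": 1}
    - {"linear": [0,0,0.0005],"dr": [0,0,0],"jaw": 1}

```text
clock: 28.62
tcp_pos: [0.4281, 0.3305, 0.101]
orientation: [2.22, 2.218, 0.002]
contact_force: [-1.4, -2.9, 2.9]
grip_width: 0.0483
```

drive_tool:
  commands:
    - {"linear": [0,0,0],"dr": [0,0,0],"jaw": 0.6}
    - {"linear": [0,0,0],"dr": [0,0,0],"jaw": 0.3}
    - {"linear": [0,0,0],"dr": [0,0,0],"jaw": 0}
    - {"linear": [0,0,0],"dr": [0,0,0],"jaw": 0}
    - {"linear": [0,0,0],"dr": [0,0,0],"jaw": 0}
    - {"linear": [0,0,-0.03],"dr": [0,0,0],"jaw": 0}
    - {"linear": [0,0,-0.05],"dr": [0,0,0],"jaw": 0}
    - {"linear": [0,0,-0.05],"dr": [0,0,0],"jaw": 0}

```text
clock: 29.62
tcp_pos: [0.4273, 0.3305, 0.232]
orientation: [2.221, 2.221, -0.002]
contact_force: [1.0, 0.4, -0.4]
grip_width: 0.0853
```

```bash
python3 - <<'E'
from h import *
import pickle
c=snap("wrist","w17"); pickle.dump(c,open("w17.pkl","wb"))
x,y=.4266,.33
draw("w17","w17d",c,[(x,y,.145,.025),(x,y,.072,.036),(x,y,.108,.025)],(230,90,430,240),4)
go((.4685,-.1165,.26))
E
```

```text
clock 29.68 pos [0.4293 0.3335 0.2387] w 0.0853 F [1.8 2.5 4.3] q [-0.15  0.34 -0.77  1.83  0.28  1.07 -1.02]
turn(deg,tool) [ 0.43 -0.24  0.03]
to (0.4685, -0.1165, 0.26) tool shift mm [-449.9   39.1  -22.8]
```

View pics/w17d.png

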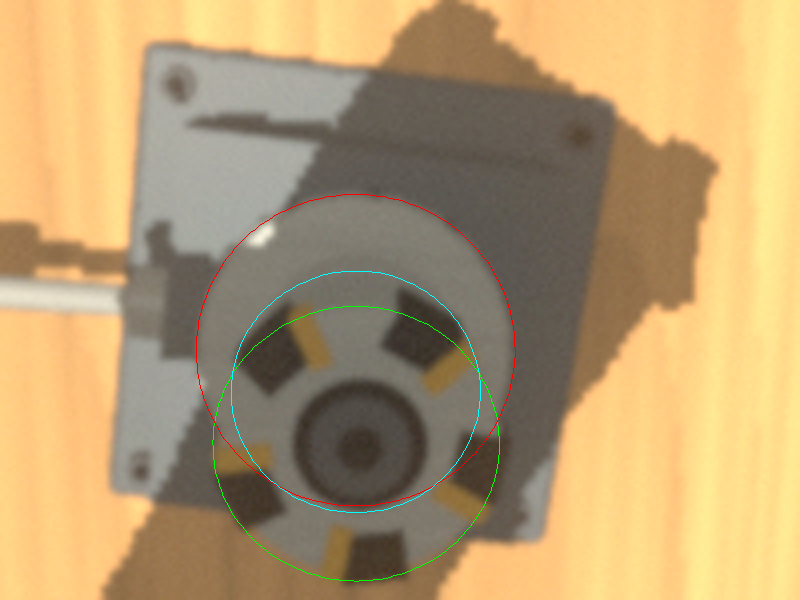

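drive_tool:
  commands:
    - {"linear": [-0.04,0.008,-0.012],"dr": [0,0,0],"jaw": 0}
    - {"linear": [-0.05,0.008,-0.01],"dr": [0,0,0],"jaw": 0}
    - {"linear": [-0.055,0.008,0],"dr": [0,0,0],"jaw": 0}
    - {"linear": [-0.055,0.008,0],"dr": [0,0,0],"jaw": 0}
    - {"linear": [-0.055,0.006,0],"dr": [0,0,0],"jaw": 0}
    - {"linear": [-0.055,0,0],"dr": [0,0,0],"jaw": 0}
    - {"linear": [-0.05,0,0],"dr": [0,0,0],"jaw": 0}
    - {"linear": [-0.04,0,0],"dr": [0,0,0],"jaw": 0}

```text
clock: 30.68
tcp_pos: [0.4711, -0.0736, 0.2618]
orientation: [2.208, 2.225, 0.03]
contact_force: [-0.7, -0.1, 0.2]
grip_width: 0.0853
```

```bash
python3 - <<'E'
from h import *
go((.4685,-.1165,.24))
E
```

```text
clock 30.68 pos [ 0.4711 -0.0736  0.2618] w 0.0853 F [-0.7 -0.1  0.2] q [ 0.56  0.15 -0.58  1.96  0.09  1.04 -0.05]
turn(deg,tool) [ 1.05 -0.49  0.46]
to (0.4685, -0.1165, 0.24) tool shift mm [-43.   -3.4  21.4]
```

drive_tool:
  commands:
    - {"linear": [-0.03,-0.003,0],"dr": [1,-0.4,0.4],"jaw": 0}
    - {"linear": [-0.008,0,0],"dr": [0,0,0],"jaw": 0}
    - {"linear": [0,0,0],"dr": [0,0,0],"jaw": 0}
    - {"linear": [0,0,0],"dr": [0,0,0],"jaw": 0}

```text
clock: 31.18
tcp_pos: [0.4681, -0.1137, 0.261]
orientation: [-2.224, -2.219, -0.003]
contact_force: [0.8, 0.9, -0.3]
grip_width: 0.0852
```

```bash
python3 - <<'E'
from h import *
import pickle
c=snap("wrist","w18"); pickle.dump(c,open("w18.pkl","wb"))
x,y=.4685,-.1165
draw("w18","w18d",c,[(x,y,.128,.02),(x,y,.088,.02)],(240,90,400,240),5)
go((.4685,-.1165,.1))
E
```

```text
clock 31.23 pos [ 0.4681 -0.1135  0.2611] w 0.0853 F [ 0.4  0.2 -0.7] q [ 0.6   0.17 -0.54  1.94  0.1   1.06  0.01]
turn(deg,tool) [ 0.08 -0.09 -0.1 ]
to (0.4685, -0.1165, 0.1) tool shift mm [ -3.2   0.2 161.1]
```

View pics/w18d.png

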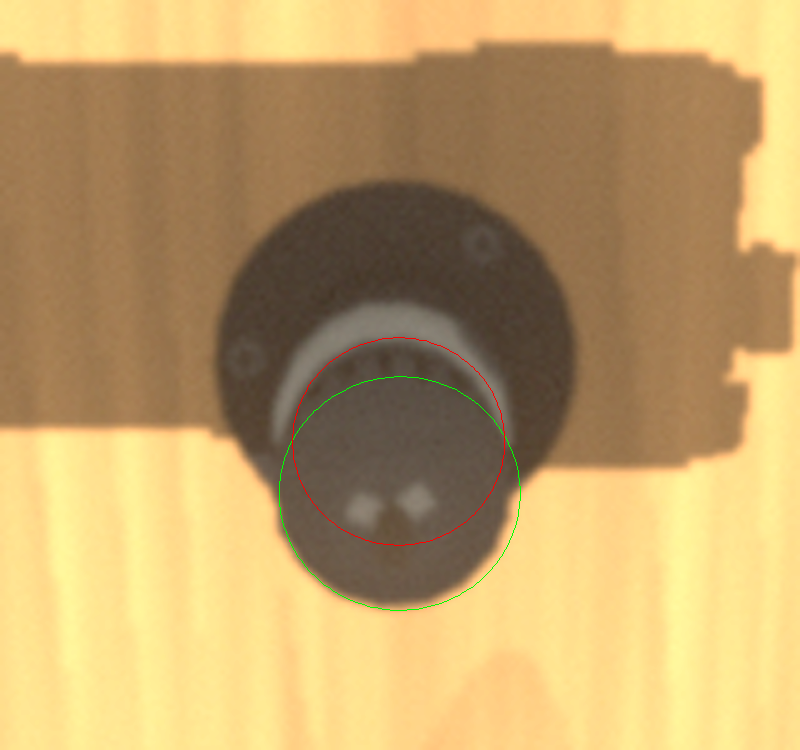

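drive_tool:
  commands:
    - {"linear": [-0.0025,-0.0005,0.015],"dr": [0,0,0],"jaw": 0}
    - {"linear": [0,0,0.03],"dr": [0,0,0],"jaw": 0}
    - {"linear": [0,0,0.03],"dr": [0,0,0],"jaw": 0}
    - {"linear": [0,0,0.02],"dr": [0,0,0],"jaw": 0}
    - {"linear": [0,0,0],"dr": [0,0,0],"jaw": 0}
    - {"linear": [0,0,0],"dr": [0,0,0],"jaw": 0}

```text
clock: 31.98
tcp_pos: [0.4672, -0.1121, 0.1606]
orientation: [-2.214, -2.226, -0.004]
contact_force: [-0.2, 0.7, 0.1]
grip_width: 0.0852
```

```bash
python3 - <<'E'
from h import *
go((.4678,-.116,.101))
E
```

```text
clock 31.98 pos [ 0.4672 -0.1121  0.1606] w 0.0852 F [-0.2  0.7  0.1] q [ 0.56  0.29 -0.53  2.05  0.19  0.84 -0.07]
turn(deg,tool) [ 0.05 -0.17  0.31]
to (0.4678, -0.116, 0.101) tool shift mm [-4.1  0.5 59.6]
```

drive_tool:
  commands:
    - {"linear": [-0.004,0.0005,0.01],"dr": [0,0,0.3],"jaw": 0}
    - {"linear": [0,0,0.018],"dr": [0,0,0],"jaw": 0}
    - {"linear": [0,0,0.015],"dr": [0,0,0],"jaw": 0}
    - {"linear": [0,0,0.005],"dr": [0,0,0],"jaw": 0}
    - {"linear": [0,0,0],"dr": [0,0,0],"jaw": 0}

```text
clock: 32.6
tcp_pos: [0.4698, -0.1172, 0.1122]
orientation: [2.221, 2.218, 0.008]
contact_force: [0.5, 0.3, 1.3]
grip_width: 0.0856
```

```bash
python3 - <<'E'
from h import *
go((.4678,-.116,.101))
E
```

```text
clock 32.6 pos [ 0.4698 -0.1172  0.1122] w 0.0856 F [0.5 0.3 1.3] q [ 0.53  0.37 -0.5   2.09  0.26  0.74 -0.12]
turn(deg,tool) [ 0.32 -0.07 -0.08]
to (0.4678, -0.116, 0.101) tool shift mm [ 1.2 -2.  11.2]
```

drive_tool:
  commands:
    - {"linear": [0.001,-0.002,0.006],"dr": [0.3,0,0],"jaw": 0}
    - {"linear": [0,0,0.005],"dr": [0,0,0],"jaw": 0}
    - {"linear": [0,0,0],"dr": [0,0,0],"jaw": 0}

```text
clock: 32.98
tcp_pos: [0.4683, -0.1162, 0.1013]
orientation: [2.223, 2.219, 0.003]
contact_force: [0.0, -0.2, -0.1]
grip_width: 0.0854
```

```bash
python3 - <<'E'
from h import *
go((.4678,-.116,.101))
E
```

```text
clock 32.98 pos [ 0.4683 -0.1162  0.1013] w 0.0854 F [ 0.  -0.2 -0.1] q [ 0.52  0.39 -0.49  2.1   0.27  0.72 -0.14]
turn(deg,tool) [ 0.09 -0.05 -0.08]
to (0.4678, -0.116, 0.101) tool shift mm [ 0.2 -0.5  0.3]
```

drive_tool:
  commands:
    - {"linear": [0,0,0],"dr": [0,0,0],"jaw": 1}
    - {"linear": [0,0,0],"dr": [0,0,0],"jaw": 1}
    - {"linear": [0,0,0],"dr": [0,0,0],"jaw": 1}
    - {"linear": [0,0,0],"dr": [0,0,0],"jaw": 1}
    - {"linear": [0,0,0],"dr": [0,0,0],"jaw": 1}
    - {"linear": [0,0,0],"dr": [0,0,0],"jaw": 1}

```text
clock: 33.72
tcp_pos: [0.4687, -0.1163, 0.102]
orientation: [2.222, 2.219, 0.003]
contact_force: [-0.2, 0.5, 0.2]
grip_width: 0.0384
```

drive_tool:
  commands:
    - {"linear": [0,0,-0.01],"dr": [0,0,0],"jaw": 1}
    - {"linear": [0,0,-0.02],"dr": [0,0,0],"jaw": 1}
    - {"linear": [0,0,-0.03],"dr": [0,0,0],"jaw": 1}
    - {"linear": [0,0,-0.035],"dr": [0,0,0],"jaw": 1}
    - {"linear": [0,0,-0.02],"dr": [0,0,0],"jaw": 1}
    - {"linear": [0,0,0],"dr": [0,0,0],"jaw": 1}

```text
clock: 34.48
tcp_pos: [0.465, -0.1158, 0.2198]
orientation: [-2.219, -2.217, 0.003]
contact_force: [-1.4, -0.7, -4.6]
grip_width: 0.0383
```

```bash
python3 - <<'E'
from h import *
snap("wrist","w19")
go((.492,.103,.215))
E
```

```text
clock 34.52 pos [ 0.4643 -0.1158  0.2188] w 0.0382 F [ 0.2  0.1 -5. ] q [ 0.6   0.22 -0.54  1.99  0.13  0.98 -0.01]
turn(deg,tool) [-0.38 -0.15 -0.04]
to (0.492, 0.103, 0.215) tool shift mm [218.8  27.6   4.2]
```

View pics/w19.png

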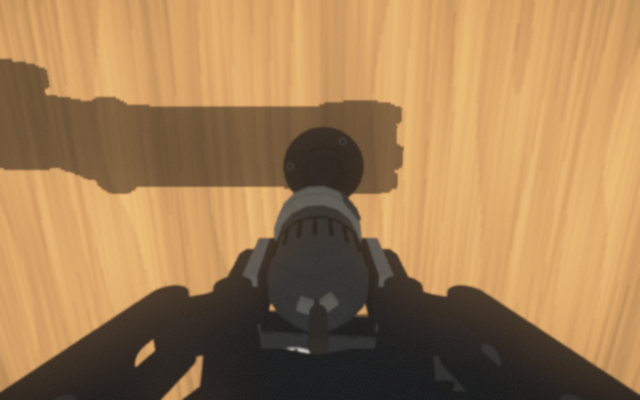

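drive_tool:
  commands:
    - {"linear": [0.025,0.005,0],"dr": [-0.3,0,0],"jaw": 1}
    - {"linear": [0.045,0.006,-0.002],"dr": [0,0,0],"jaw": 1}
    - {"linear": [0.045,0.006,-0.002],"dr": [0,0,0],"jaw": 1}
    - {"linear": [0.04,0.006,0],"dr": [0,0,0],"jaw": 1}
    - {"linear": [0.025,0.003,0],"dr": [0,0,0],"jaw": 1}
    - {"linear": [0.012,0.001,0],"dr": [0,0,0],"jaw": 1}
    - {"linear": [0,0,0],"dr": [0,0,0],"jaw": 1}
    - {"linear": [0,0,0],"dr": [0,0,0],"jaw": 1}

```text
clock: 35.52
tcp_pos: [0.4855, 0.0778, 0.2132]
orientation: [-2.216, -2.206, 0.019]
contact_force: [-0.0, -0.5, -4.7]
grip_width: 0.0379
```

```bash
python3 - <<'E'
from h import *
import pickle
c=snap("wrist","w20"); pickle.dump(c,open("w20.pkl","wb"))
x,y=.492,.103
draw("w20","w20d",c,[(x,y,.07,.019)],(220,60,420,210),4)
go((.492,.103,.20))
E
```

```text
clock 35.58 pos [0.4855 0.0777 0.2133] w 0.0379 F [-0.6 -0.3 -4.4] q [ 0.28  0.27 -0.65  1.96  0.18  0.99 -0.46]
turn(deg,tool) [-1.09 -0.1  -0.3 ]
to (0.492, 0.103, 0.2) tool shift mm [25.3  6.6 13.2]
```

View pics/w20d.png

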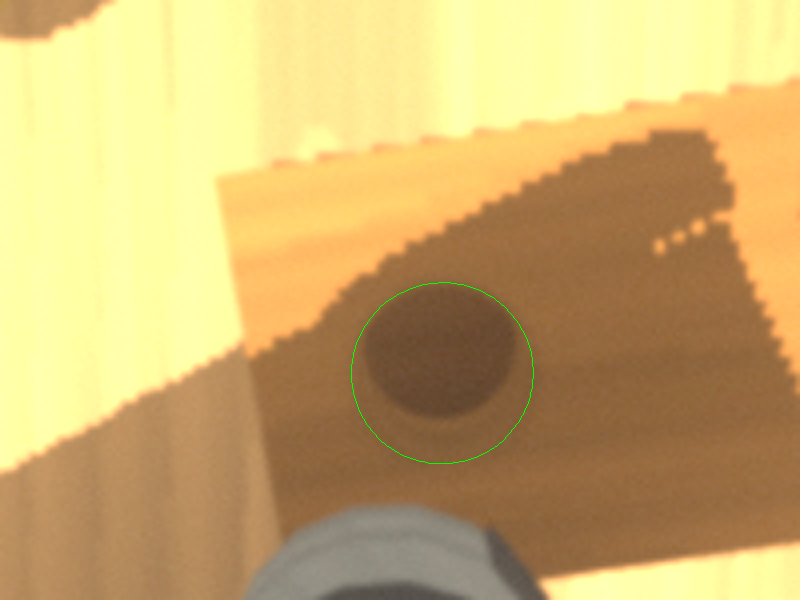

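```bash
python3 - <<'E'
from h import *
import pickle
c=pickle.load(open("w20.pkl","rb"))
x,y=.492,.103
draw("w20","w20e",c,[(x,y,.07,.019),(x,y,.012,.019)],(220,60,420,210),4)
for p in [(220+219/4,60+178/4)]: print(unproj(c,p,.07))
E
```

```text
[0.44720652 0.14257863 0.07      ]
```

View pics/w20e.png

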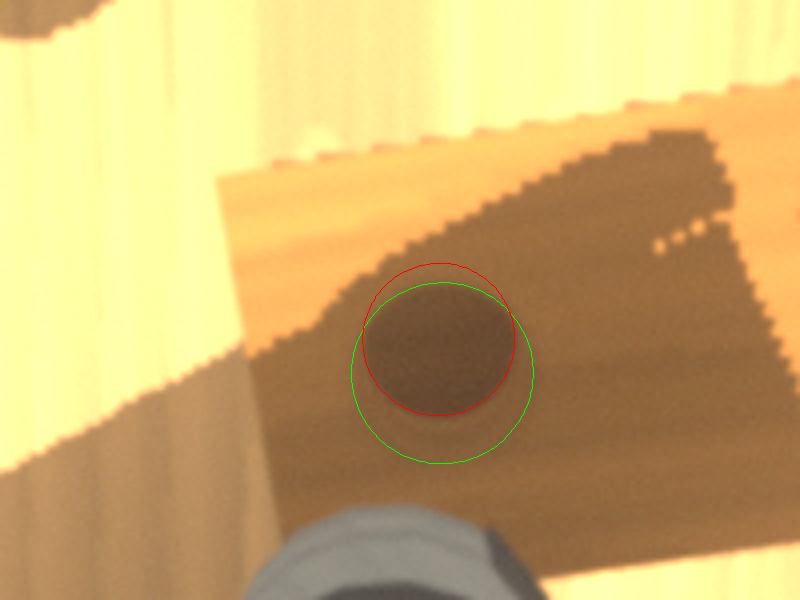

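drive_tool:
  commands:
    - {"linear": [0.015,0.004,0],"dr": [-1,0,-0.3],"jaw": 1}
    - {"linear": [0.01,0.003,0],"dr": [0,0,0],"jaw": 1}
    - {"linear": [0,0,0.01],"dr": [0,0,0],"jaw": 1}
    - {"linear": [0,0,0.015],"dr": [0,0,0],"jaw": 1}
    - {"linear": [0,0,0.01],"dr": [0,0,0],"jaw": 1}
    - {"linear": [0,0,0],"dr": [0,0,0],"jaw": 1}
    - {"linear": [0,0,0],"dr": [0,0,0],"jaw": 1}

```text
clock: 36.45
tcp_pos: [0.4927, 0.1021, 0.1748]
orientation: [-2.223, -2.217, 0.001]
contact_force: [0.2, 0.1, -5.3]
grip_width: 0.0382
```

```bash
python3 - <<'E'
from h import *
go((.4925,.103,.11))
E
```

```text
clock 36.45 pos [0.4927 0.1021 0.1748] w 0.0382 F [ 0.2  0.1 -5.3] q [ 0.21  0.33 -0.64  1.98  0.25  0.91 -0.56]
turn(deg,tool) [-0.11 -0.04 -0.17]
to (0.4925, 0.103, 0.11) tool shift mm [ 0.8 -0.1 64.8]
```

drive_tool:
  commands:
    - {"linear": [0.001,0,0.012],"dr": [0,0,0],"jaw": 1}
    - {"linear": [0,0,0.018],"dr": [0,0,0],"jaw": 1}
    - {"linear": [0,0,0.012],"dr": [0,0,0],"jaw": 1}
    - {"linear": [0,0,0],"dr": [0,0,0],"jaw": 1}
    - {"linear": [0,0,0],"dr": [0,0,0],"jaw": 1}

```text
clock: 37.08
tcp_pos: [0.4928, 0.1031, 0.1297]
orientation: [-2.224, -2.216, 0.001]
contact_force: [-0.2, -0.3, -4.8]
grip_width: 0.0376
```

```bash
python3 - <<'E'
from h import *
go((.4925,.103,.11))
E
```

```text
clock 37.08 pos [0.4928 0.1031 0.1297] w 0.0376 F [-0.2 -0.3 -4.8] q [ 0.18  0.4  -0.62  2.02  0.31  0.82 -0.62]
turn(deg,tool) [-0.12 -0.04 -0.2 ]
to (0.4925, 0.103, 0.11) tool shift mm [-0.1 -0.3 19.7]
```

drive_tool:
  commands:
    - {"linear": [0,0,0.008],"dr": [0,0,0],"jaw": 1}
    - {"linear": [0,0,0.006],"dr": [0,0,0],"jaw": 1}
    - {"linear": [0,0,0.003],"dr": [0,0,0],"jaw": 1}
    - {"linear": [0,0,0],"dr": [0,0,0],"jaw": 1}

```text
clock: 37.58
tcp_pos: [0.4934, 0.1032, 0.1122]
orientation: [-2.225, -2.217, -0.0]
contact_force: [0.1, 0.4, -4.2]
grip_width: 0.0383
```

```bash
python3 - <<'E'
from h import *
go((.4925,.103,.11))
E
```

```text
clock 37.58 pos [0.4934 0.1032 0.1122] w 0.0383 F [ 0.1  0.4 -4.2] q [ 0.17  0.42 -0.6   2.03  0.33  0.78 -0.64]
turn(deg,tool) [-0.03 -0.05 -0.2 ]
to (0.4925, 0.103, 0.11) tool shift mm [-0.2 -0.9  2.2]
```

drive_tool:
  commands:
    - {"linear": [0,-0.001,0.0015],"dr": [0,0,0],"jaw": 1}
    - {"linear": [0,0,0.001],"dr": [0,0,0],"jaw": 1}
    - {"linear": [0,0,0.0008],"dr": [0,0,0],"jaw": 1}

```text
clock: 37.95
tcp_pos: [0.4926, 0.1034, 0.1096]
orientation: [-2.225, -2.217, -0.001]
contact_force: [-4.4, -2.1, 8.4]
grip_width: 0.0378
```

Contact force has risen by about 13 N, so the flange is on the rim. I'll release and lift.

drive_tool:
  commands:
    - {"linear": [0,0,0],"dr": [0,0,0],"jaw": 0.6}
    - {"linear": [0,0,0],"dr": [0,0,0],"jaw": 0.3}
    - {"linear": [0,0,0],"dr": [0,0,0],"jaw": 0}
    - {"linear": [0,0,0],"dr": [0,0,0],"jaw": 0}
    - {"linear": [0,0,0],"dr": [0,0,0],"jaw": 0}
    - {"linear": [0,0,-0.03],"dr": [0,0,0],"jaw": 0}
    - {"linear": [0,0,-0.05],"dr": [0,0,0],"jaw": 0}
    - {"linear": [0,0,-0.05],"dr": [0,0,0],"jaw": 0}

```text
clock: 38.95
tcp_pos: [0.4916, 0.1031, 0.2407]
orientation: [-2.222, -2.215, 0.003]
contact_force: [0.9, 0.3, -0.3]
grip_width: 0.0852
```

drive_tool:
  commands:
    - {"linear": [0,0,-0.02],"dr": [0,0,0],"jaw": 0}
    - {"linear": [0,0,0],"dr": [0,0,0],"jaw": 0}
    - {"linear": [0,0,0],"dr": [0,0,0],"jaw": 0}

```text
clock: 39.33
tcp_pos: [0.4933, 0.1037, 0.2643]
orientation: [2.224, 2.218, 0.005]
contact_force: [0.1, -0.7, -1.2]
grip_width: 0.0855
```

```bash
python3 - <<'E'
from h import *
c=snap("wrist","w21")
x,y=.492,.103
draw("w21","w21d",c,[(x,y,.136,.02),(x,y,.096,.02),(x,y,.088,.023)],(230,90,430,240),4)
snap("scene","s21"); snap("side","d21"); go()
S=viewer.calibration("scene");D=viewer.calibration("side")
crop("pics/scene0.png","pics/x.png",0,0,9,9,1)
crop("pics/side0.png","pics/x.png",0,0,9,9,1)
crop("pics/d21.png","pics/d21c.png",225,90,395,310,3)
crop("pics/s21.png","pics/s21c.png",200,110,450,370,3)
E
```

```text
clock 39.48 pos [0.4931 0.1037 0.2639] w 0.0852 F [ 0.1  0.  -0. ] q [ 0.26  0.23 -0.68  1.88  0.16  1.08 -0.48]
turn(deg,tool) [ 0.08 -0.11 -0.17]
```

View pics/w21d.png

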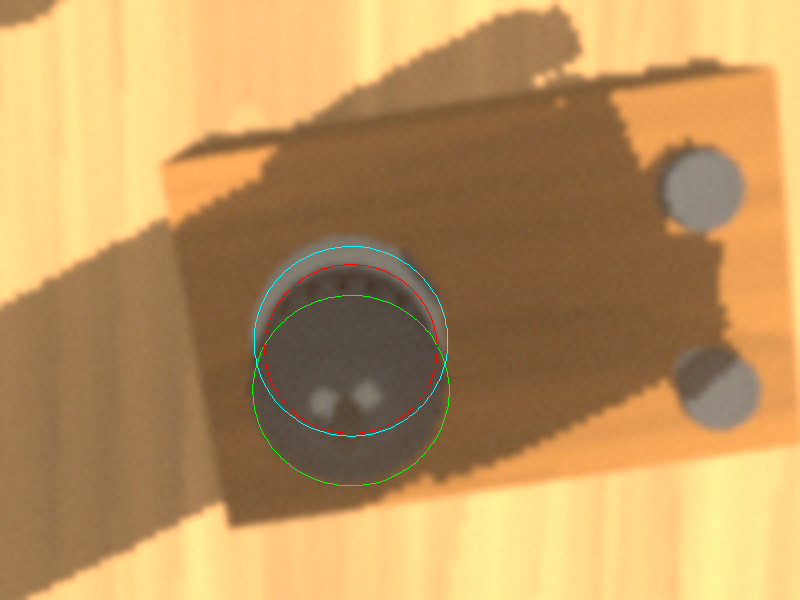

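View pics/s21.png

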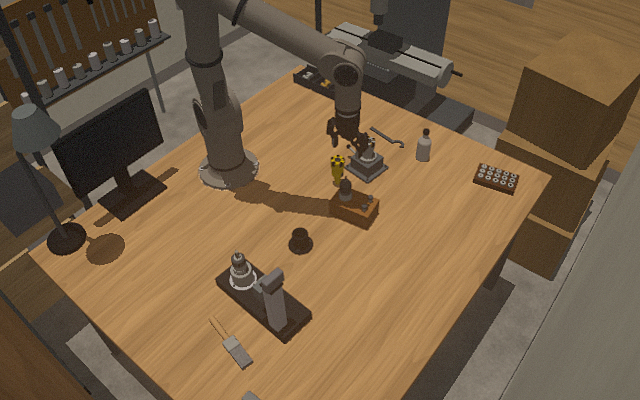

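View pics/d21c.png

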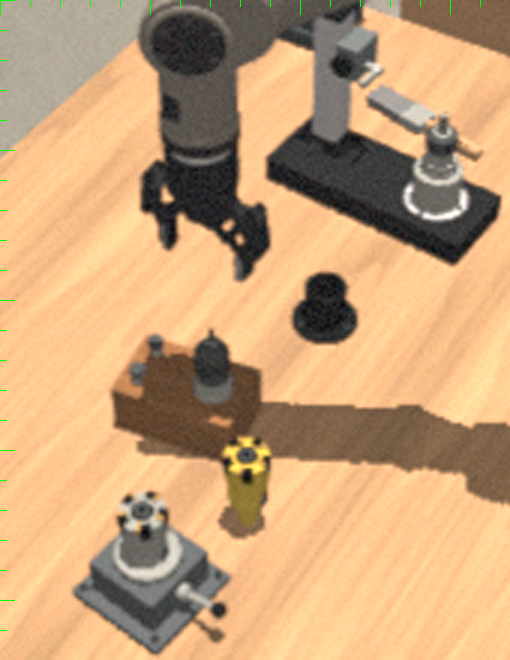

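The final pictures show all three holders upright and seated on their new stations. The pot is empty, and the yellow piece, spanner, brush and bottle have not moved. The tool is clear of everything, so I'm handing in.

```bash
python3 -c "
from bench import job
print(job.hand_in())"
```

```text
the job is handed in; nothing more can be done
None
```

I moved all three holders to their next stations and handed the job in at about 39.5 s, well inside the 122 s limit; the hand-in reports no verdict. I parked the drill chuck in the pot, moved the collet chuck to the stand and the face mill to the fixture, then moved the drill chuck from the pot to the wooden block.

- **Seating:** I lowered each holder until the wrist force rose 9–14 N against the rim. The tool height then matched each rim to within about 1 mm.
- **Alignment:** wrist pictures after each release put each axis within about 1–2 mm of its socket's axis, with the holder upright.
- **Surroundings:** the last scene and side pictures show the pot empty, and the yellow look-alike, spanner, brush and bottle where they were. The gripper was open and raised clear.
- **Disagreements:** the scene and side cameras differed by up to about 10 mm, so I used the wrist camera for positions. In the last wrist picture of the drill chuck, its flange appeared about 2 px above my overlay. I put that down to the flange's lower edge, which I had not drawn, and did not check further.

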